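Square up and clamp a rack-stop bracket with a T-bolt

TASK

Swing the steel stop bracket square on the T-slot deck by pushing its free corner, its round corner turning against the two pins, until its back edge bears on the stop pin. Then take the T-bolt with the bar nut out of the sloping stand, lower its head through the slot in front of the bracket, turn the bolt a quarter turn clockwise so that its head lies across under the slot's lips, slide it to the closed end of the bracket's fork, and tighten its bar nut clockwise until the bracket is held firmly. Let go, and leave the spare stud in the stand and the bottles and label roll standing round about undisturbed.

Things in the scene. Friction and masses are not known exactly. Their poses are not given: they have to be found in the camera images.
- slot_mid (a point): Centre of the top face of the fixed aluminium T-slot deck, a block 210 x 180 mm (x, y), 32 mm high on the table. Its slot runs full length along its x axis through this point, open at both ends: mouth 21 mm wide between lips 8 mm thick, below them an undercut 34 mm wide and 18 mm high, its floor 26 mm below the top. Deck axes.
- corner_home (a point): On the deck's top face: where the centre of the bracket's round corner turns, nestled against two pins (8 mm thick, 14 mm high) on its -x, -y side. Deck axes; this point lies at x +10, y -68 mm from slot_mid.
- fork_home (a point): On the deck's top face, on the slot's centre line, at x +36 mm from slot_mid: where the bolt's axis stands when it is at the closed end of the fork of the squared bracket. Deck axes.
- stop_pin (a point): Top of the stop pin (8 mm thick, 14 mm high above the deck), at x +94, y +55 mm from slot_mid; the back edge of the bracket bears on it when the bracket is square (bracket axes then parallel to deck axes). Deck axes.
- bracket: Loose flat dark steel plate on the deck, 10 mm thick, about 0.45 kg. Origin: underside, centre of its round corner (14 mm radius); spans x -8 to 80, y -8 to 138 mm. A fork 16 mm wide, centred at y 68, opens at the front (-x) edge, ends at x 32 mm. A rail 8 mm high on its back edge (x 74 to 80). Starts swung anticlockwise 17 to 34 degrees, round corner against its two pins.
- push_corner (a point): Point on the front (-x) edge of the bracket near its free corner (x -8, y +128 mm), half-way up the plate; pushing here towards the bracket's +x swings it round to the stop pin. Bracket axes.
- fork_seat (a point): Point of the bracket where the bolt's axis belongs, at the closed end of the fork (x +26, y +68 mm, half-way up the plate). Bracket axes.
- bolt_tang (a point): Centre of the flat tang (10 mm in x, 16 mm in y, 33 mm high) on top of the loose T-bolt, where it is grasped. z up along the bolt, y along the long way of the head. Bolt 92 mm long, 0.19 kg with nut; starts tilted 30 degrees in a pocket of the stand. From the head's underside: head 0-8 mm, round shank 10 mm thick, nut 31-59, tang 59-92, tang centre 75.5 mm.
- bolt_head (a point): Centre of the T-bolt's head, 4 mm above its underside; head 17 (x) by 32 (y) by 8 mm. Two opposite corners are rounded off, so it can turn clockwise seen from above from lying along the slot to lying across it, where the undercut stops it about 10 degrees later; anticlockwise it jams short of that. Bolt axes.
- nut_bar (a point): Centre of the bar of the nut on the T-bolt: bar 20 mm (x) by 46 mm (y, long way) by 24 mm high, with a round flange of 34 mm diameter and 4 mm thickness beneath it. z up along the bolt; it turns with the nut.
- bar_nut (a joint): Turn of the nut on the bolt, rad, 0 at the start, growing clockwise seen from above; each rad brings it 3.5 mm nearer the head (gap from head to flange 23 mm at 0; lips and bracket together 18 mm). Clamping begins at about 1.4 rad and is firm at 1.7. Light thread friction; the bolt may turn along with the nut until the slot stops its head.
- t_bolt: The T-bolt itself, origin in the middle of its head's underside, bolt axes; it carries the nut.
- deck: The fixed T-slot deck, origin in the middle of its underside, deck axes.
- bolt_stand: Fixed grey sloping stand, 150 mm (y) wide, 100 mm deep, about 70 mm high; origin: centre of its underside on the table. Its upper face leans 30 degrees towards its -x side; two pockets 20 x 35 mm, 37 mm deep, go square into that face, 38 mm to either side in y. The T-bolt sits in one of them, hanging by its nut's flange, the spare stud in the other.
- spare_stud: Loose plain round stud (10 mm thick, 50 mm long) with a hexagon nut, no tang, much shorter than the T-bolt; in the stand's other pocket. Origin at its lower end. To be left alone.
- brown_dropper: Bystander: brown dropper bottle, 33 mm thick, 102 mm high, standing on the table; origin in its underside.
- far_dropper: Bystander: another brown dropper bottle, 33 mm thick, 102 mm high, on the table behind the deck to the left; origin in its underside.
- labels: Bystander: white label roll, 79 mm diameter, 30 mm high, lying flat; origin in its underside.

How it is judged (in metres and radians):
On the way, in this order (a step that is already met when the one before it is completed fails the run):
1. the bracket is swung square on the deck and bears on the stop pin (angle between the x axis of bracket and the x axis of deck, either way round below 0.05 rad and horizontal distance between fork_seat and fork_home below 0.006 m), for 0.2 s.
2. the T-bolt's head is in the slot's undercut, turned across it (z of bolt_head in the frame of deck between 0.005 and 0.0215 m and y of bolt_head in the frame of deck between -0.005 and 0.005 m and angle between the y axis of t_bolt and the y axis of deck, either way round below 0.35 rad), for 0.2 s.
At the end, for the whole second after the job is handed in: Bracket square within 3 degrees, its fork within 6 mm of its place; T-bolt upright within 7 degrees and within 10 mm of the fork's closed end, head under the lips and across the slot within 20 degrees; nut and head each clamp with over 8 N; bolt and bracket at rest (all of step 1 and z of bolt_head in the frame of deck between 0.005 and 0.0215 m and angle between the y axis of t_bolt and the y axis of deck, either way round below 0.35 rad and angle between t_bolt's own z axis and vertical below 0.12 rad and horizontal distance between bolt_head and fork_seat below 0.01 m and contact force between t_bolt and deck above 8 N and contact force between t_bolt and bracket above 8 N and linear speed of each of t_bolt, bracket below 0.02 m/s); the robot touches nothing.
It fails at once if the spare stud is disturbed in its pocket (distance of spare_stud from where it was at the start of the episode above 0.02 m).
It fails at once if a dropper bottle or the label roll is pushed or knocked over (distance of any of brown_dropper, far_dropper, labels from where it was at the start of the episode above 0.02 m or angle between any of brown_dropper, far_dropper's own z axis and vertical above 0.4 rad).
It also fails if it takes over 72 s, if anything falls off the work surface, if the arm or the gripper's body presses on something with over 40 N, if the wrist force passes 120 N, or if a joint passes its speed limit or range.

ROBOT

A 6-joint arm with a two-finger parallel gripper is mounted at the origin on a cart in front of the work surface, level with it; the furniture and walls round the work are solid. World frame = base frame: x ahead of the robot, y to its left, z up, the work surface at z = 0. Lengths are in mm, angles in rad, forces in N, time in s.
With the tool pointing down it reaches from about 325 to 750 mm from the base axis. Payload 7.6 kg.
Tool frame: the origin (TCP) lies midway between the tips of the shut fingers; the grasp point (between the pads) lies 19 mm behind it; z points along the fingers, y is the line along which they close (so a half turn about z gives the same grasp; the last joint's range is limited). The gripper opens to 85 mm and grips with 20 to 120 N. Pads are 22 mm wide; open, the fingers measure 114 mm over their backs; the gripper's body (76 mm by 85 mm) begins 54 mm behind the grasp point. The pads swing forward as they close: fully open they stand 13 mm farther back than shut.
Start: joints at [-1.298, 0.052, 1.401, -0, 1.689, -0.07], TCP at [176.491, -494.466, 231.323] pointing down, gripper open.
Joint ranges: [-2.9, 2.9], [-0.91, 2.17], [0.12, 2.37], [-1.06, 4.2], [0.26, 2.73], [-2.93, 2.93]. Speed limits (rad/s): [2.57, 2.57, 3.01, 3.14, 3.14, 3.14].

INTERFACE

Orientations are given as a 3x3 rotation matrix whose columns are the frame's x, y, z axes.
In Python, from workcell import bot, grab_frame, get_calibration gives the robot as it stands.
- The arm moves only by the tool send_rows, never from a script. Its argument "increments" is a list of rows, each an object of numbers: "tx", "ty", "tz": the shift along the tool's x, y, z in cm; "ax", "ay", "az": the turn, a rotation vector about the tool's x, y, z in degrees; "claw": the opening, from 0 (shut) to 1 (fully open). A call has 1 to 5 rows; each row shifts and turns the commanded pose from where the row before left it, along the tool's axes as they then stand; what a row does not reach is not made up. A row lasts 1/10 s, in which the tool goes at most 50 mm and 8.59 degrees, less where a joint would pass 70% of its speed; a pose out of reach is approached as far as the arm can. A call is refused whole if a number of a shift passes 5 or a number of a turn 8.59, either way. A call with a gripper value outside its range is refused whole. The fingers move at their own pace and stop on an object; "grip_force" is the grip in N (left out, the last holds). Time passes only in rows, so rows that do not move let the fingers close. It gives the time, the measured TCP pose, the force, the opening and the grip force at its end, in the units of the state.
- bot.read_state(): the state, without advancing time (a new reading comes with each control period).
- grab_frame(name): name is "side" or "top"; returns the picture (400x640x3 uint8, blue, green, red); there is no depth.
- get_calibration(name): a dict with "fov_y" (degrees; the focal length in pixels is half the picture's height over the tangent of half this angle, whatever the lens; pixels are square), "cx", "cy" (the principal point, pixels), "view" (4x4, takes a point from world to camera coordinates). Camera axes: x right, y down, z forward; pixel columns grow to the right and rows downward; lengths in mm; the calibration is good to about 2 mm. A picture is of the moment at which its call begins. get_calibration takes no time and is no camera call.
- bot.close_job(): hands the job in; it is judged then, once.
The state is a dict: "t": time; "q": joint angles; "qd": joint speeds; "joint_torque": joint torques, N m; "tool_pos": TCP position; "ee_rot": TCP orientation; "contact_force": force on the tool from outside, world axes, zero at the start; "moment": the same for the moment, N m; "opening": opening from 0.0 (shut) to 1.0 (fully open); "grip_force": force on a finger pad.
Only numpy, scipy, OpenCV 4.12 (cv2) and the standard library are available. Lean on these libraries where they do the work, as an engineer would, in place of code of your own. Each camera call takes 0.05 s, during which the arm holds its last target. There are 200 camera calls.

## Working session

There is one attempt and no reset: what is moved stays moved. The work goes in short steps, Python scripts to look and compute and a tool call to move; the robot and the scene stay as the last step left them, time stands still between calls to the robot, and variables do not carry over. Pictures are saved under pics/ and viewed, at most 10 in all, crops included, and the job is handed in when it is done.

Besides the shell and the picture viewer there is one more tool, called after ">>>" as name(argument=value, ...) on one line, values as JSON. send_rows: Moves the arm, as the interface text tells. Its arguments: {"type":"object","properties":{"increments":{"type":"array","items":{"type":"object","properties":{"tx":{"type":"number"},"ty":{"type":"number"},"tz":{"type":"number"},"ax":{"type":"number"},"ay":{"type":"number"},"az":{"type":"number"},"claw":{"type":"number"}}}},"grip_force":{"type":"number"}},"required":["increments"]}

```bash
mkdir -p pics; ls; python3 - <<'E'
from workcell import bot, grab_frame, get_calibration
import cv2
for n in("side","top"):
    cv2.imwrite(f"pics/{n}0.png",grab_frame(n)); print(n,get_calibration(n))
s=bot.read_state();print(s)
E
```

```text
pics
side {'fov_y': 47.79959238123817, 'cx': 319.3442202611339, 'cy': 202.85293336924784, 'view': array([[ 9.98939899e-01, -4.60307543e-02,  4.97933003e-04,
        -5.67876984e+02],
       [-2.20324403e-02, -4.87580099e-01, -8.72800217e-01,
         5.18698476e+01],
       [ 4.04184346e-02,  8.71863990e-01, -4.88077385e-01,
         1.21413743e+03],
       [ 0.00000000e+00,  0.00000000e+00,  0.00000000e+00,
         1.00000000e+00]])}
top {'fov_y': 51.30759512543462, 'cx': 317.84189879808724, 'cy': 202.43017001892463, 'view': array([[-8.51450890e-03, -9.99903429e-01,  1.09834671e-02,
        -5.02964569e+01],
       [-9.94028952e-01,  7.26855315e-03, -1.08874286e-01,
         5.87777407e+02],
       [ 1.08783938e-01, -1.18448954e-02, -9.93994846e-01,
         1.26974510e+03],
       [ 0.00000000e+00,  0.00000000e+00,  0.00000000e+00,
         1.00000000e+00]])}
{'t': 0.1, 'q': array([-1.29831485e+00,  5.27930833e-02,  1.40164487e+00, -6.94805753e-07,
        1.68862473e+00, -7.03002990e-02]), 'qd': array([ 0.0010298 , -0.00355418, -0.00328786, -0.00064863, -0.00126254,
        0.00194405]), 'joint_torque': array([ 1.12364913e-03, -3.82580638e+01, -3.60985708e+01, -6.86112799e-05,
        4.81314986e-03,  2.12790144e-05]), 'tool_pos': array([ 176.40206298, -494.17734425,  230.5356136 ]), 'ee_rot': array([[ 9.41823382e-01,  3.36107960e-01, -3.96281343e-04],
       [ 3.36108178e-01, -9.41822323e-01,  1.41560596e-03],
       [ 1.02569816e-04, -1.46644419e-03, -9.99998920e-01]]), 'contact_force': array([-0.32090483, -1.09925605,  0.05141264]), 'moment': array([-0.04619897, -0.02967709, -0.00640704]), 'grip_force': 0.0, 'opening': 0.9998271428857979}
```

View pics/side0.png

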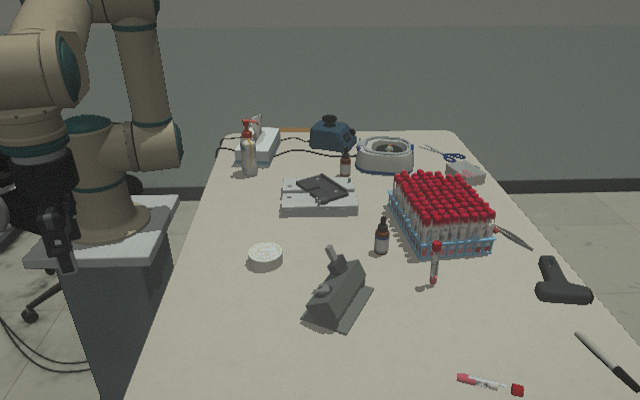

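View pics/top0.png

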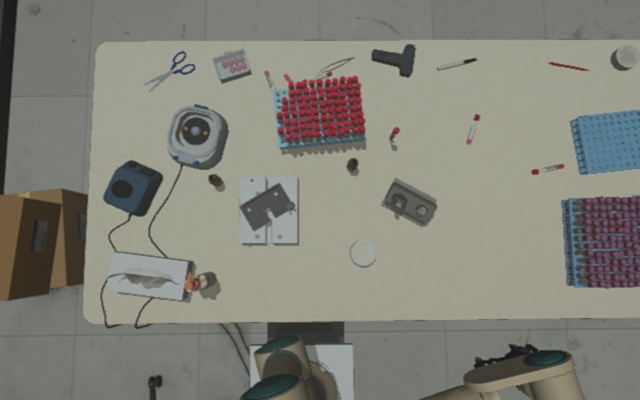

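The side view shows the deck around (320,195) with the dark bracket on it, the stand around (338,295) with the bolt's tang at (333,255), and the label roll at (265,257). In the top view they are at: deck (269,210), slot running vertically (world x), stand (410,202), droppers (352,165) and (216,180), roll (363,253). Next I'll zoom in.

```bash
python3 - <<'E'
import cv2,numpy as np
t=cv2.imread("pics/top0.png");s=cv2.imread("pics/side0.png")
f=lambda im,x,y,w,h,k:cv2.convertScaleAbs(cv2.resize(im[y:y+h,x:x+w],None,fx=k,fy=k,interpolation=cv2.INTER_CUBIC),alpha=1.5)
a=f(t,230,170,80,80,5);b=f(t,375,170,80,80,5)
c=f(s,270,165,100,60,4)[:,:400];d=f(s,290,240,90,100,4)[:,:]
C=np.zeros((600,800,3),np.uint8)
C[:400,:400]=a;C[:400,400:]=b
C=np.vstack([np.hstack([a,b])]);cv2.imwrite("pics/zt.png",C)
D=np.zeros((400,760,3),np.uint8);D[:240,:400]=c;D[:400,400:760]=d;cv2.imwrite("pics/zs.png",D)
E
```

```text
(no output)
```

View pics/zt.png

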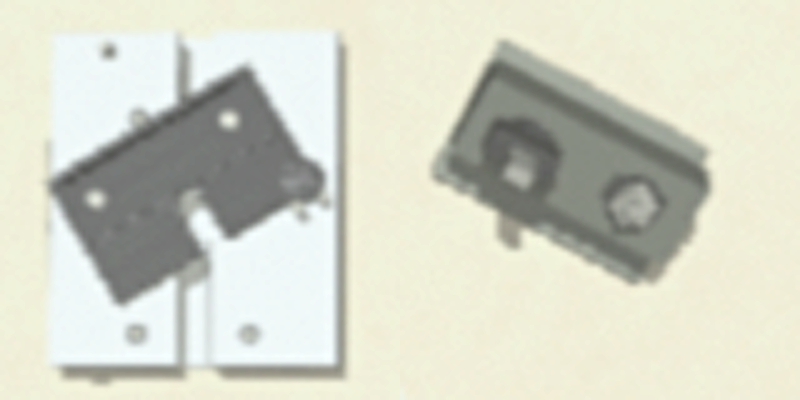

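View pics/zs.png

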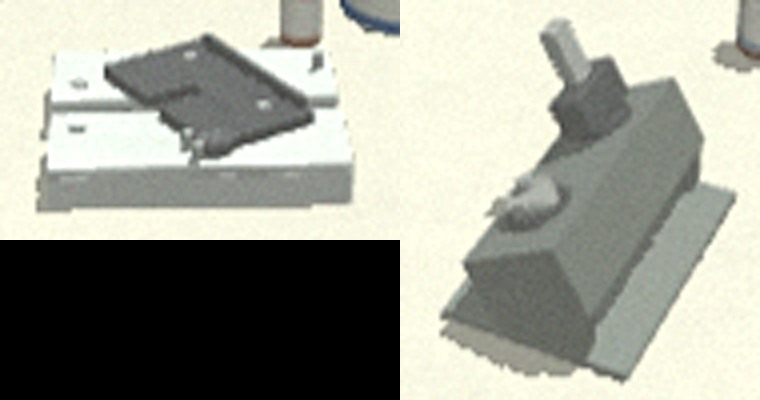

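```bash
cat > h.py <<'E'
import numpy as np,cv2
from workcell import bot,grab_frame,get_calibration
CAL={n:get_calibration(n) for n in("side","top")}
def F(n): return 200/np.tan(np.radians(CAL[n]["fov_y"]/2))
def proj(n,P):
    c=CAL[n];p=c["view"][:3,:3]@np.asarray(P,float)+c["view"][:3,3]
    return np.array([c["cx"]+F(n)*p[0]/p[2],c["cy"]+F(n)*p[1]/p[2]])
def ray(n,u):
    c=CAL[n];R=c["view"][:3,:3]
    d=R.T@np.array([(u[0]-c["cx"])/F(n),(u[1]-c["cy"])/F(n),1.])
    return -R.T@c["view"][:3,3],d/np.linalg.norm(d)
def onz(n,u,z):
    o,d=ray(n,u);return o+d*(z-o[2])/d[2]
def tri(us,ut):
    o1,d1=ray("side",us);o2,d2=ray("top",ut)
    A=np.stack([d1,-d2],1);k=np.linalg.lstsq(A,o2-o1,rcond=None)[0]
    a,b=o1+k[0]*d1,o2+k[1]*d2
    return (a+b)/2,np.linalg.norm(a-b)
def blobs(im,roi,lo,hi,k=5,space=None,minA=20):
    x,y,w,h=roi;c=cv2.resize(im[y:y+h,x:x+w],None,fx=k,fy=k,interpolation=cv2.INTER_CUBIC)
    if space is not None:c=cv2.cvtColor(c,space)
    m=cv2.inRange(c,lo,hi)
    cs,_=cv2.findContours(m,cv2.RETR_EXTERNAL,cv2.CHAIN_APPROX_NONE)
    cs=sorted([q for q in cs if cv2.contourArea(q)>minA*k*k],key=cv2.contourArea)[::-1]
    return [((q[:,0,:]+.5)/k-.5+[x,y]).astype(np.float32) for q in cs]
E
python3 - <<'E'
from h import *
np.set_printoptions(precision=1,suppress=True)
t=cv2.imread("pics/top0.png");s=cv2.imread("pics/side0.png")
for p in[(245,230),(290,200),(262,215),(302,215),(235,215),(300,230),(410,195),(478,110),(479,202)]:print(p,t[p[1],p[0]] if p[0]<400 else t[p[1],p[0]])
print("cam",ray("top",(0,0))[0],ray("side",(0,0))[0])
# deck: blue channel high vs cream table
for q in blobs(t,(225,165,90,95),(195,0,0),(255,255,255)):
    r=cv2.minAreaRect(q);b=cv2.boxPoints(r);print("deck",r,"\n",np.array([onz("top",u,32) for u in b]))
for q in blobs(t,(230,170,80,80),(0,0,0),(105,105,105)):
    r=cv2.minAreaRect(q);b=cv2.boxPoints(r);print("brk",r,"\n",np.array([onz("top",u,42) for u in b]))
for q in blobs(t,(375,170,80,80),(0,0,0),(75,75,75),minA=5):
    r=cv2.minAreaRect(q);print("dark",r)
for q in blobs(s,(270,165,100,60),(195,0,0),(255,255,255)):
    r=cv2.minAreaRect(q);print("sdeck",r)
E
```

```text
(245, 230) [165 165 159]
(290, 200) [135 135 131]
(262, 215) [80 80 79]
(302, 215) [144 159 160]
(235, 215) [145 160 161]
(300, 230) [144 159 160]
(410, 195) [87 93 89]
(478, 110) [144 160 160]
(479, 202) [145 160 160]
cam [ 445.7  -39.5 1326.7] [  519.3 -1059.4   638.1]
brk ((265.8190002441406, 204.08395385742188), (36.53220748901367, 48.51731491088867), 59.237281799316406) 
 [[593.3 199.8  42. ]
 [670.3  71.   42. ]
 [571.4  12.9  42. ]
 [495.7 141.3  42. ]]
brk ((294.7333068847656, 228.46092224121094), (20.66311264038086, 47.37697982788086), 30.379117965698242) 
 [[460.1  81.2  42. ]
 [585.6   7.3  42. ]
 [552.7 -47.7  42. ]
 [427.8  26.6  42. ]]
brk ((254.29998779296875, 244.0), (2.0, 22.999984741210938), 90.0) 
 [[462.9 176.2  42. ]
 [462.3 105.8  42. ]
 [456.2 105.8  42. ]
 [456.8 176.2  42. ]]
dark ((406.3846435546875, 209.67691040039062), (42.29668426513672, 17.49468231201172), 41.054725646972656)
dark ((413.3720397949219, 193.928955078125), (48.63370895385742, 10.046716690063477), 18.208480834960938)
dark ((418.598876953125, 206.33819580078125), (2.989203691482544, 8.543571472167969), 57.99458694458008)
```

```bash
cat >> h.py <<'E'
def edge(g,p0,p1,n=25,half=4,sign=0,margin=.12):
    """sub-pixel edge near the segment p0-p1: fit a line to steepest-gradient points of profiles across it"""
    g=cv2.GaussianBlur(g.astype(np.float32),(0,0),.7);p0,p1=np.float32(p0),np.float32(p1)
    d=(p1-p0)/np.linalg.norm(p1-p0);nn=np.array([-d[1],d[0]]);ks=np.arange(-half,half+.01,.2);pts=[]
    for a in np.linspace(margin,1-margin,n):
        q=p0+a*(p1-p0)+ks[:,None]*nn
        v=cv2.remap(g,q[:,0].astype(np.float32).reshape(1,-1),q[:,1].astype(np.float32).reshape(1,-1),cv2.INTER_CUBIC)[0]
        gr=np.gradient(v);w=np.abs(gr) if sign==0 else np.maximum(sign*gr,0)
        i=int(np.argmax(w));sl=slice(max(i-4,0),i+5);pts.append((q[sl]*w[sl,None]).sum(0)/w[sl].sum())
    pts=np.float32(pts)
    return cv2.fitLine(pts,cv2.DIST_HUBER,0,.01,.01).ravel()
def meet(a,b):
    k=np.linalg.solve(np.stack([a[:2],-b[:2]],1),b[2:]-a[2:]);return a[2:]+k[0]*a[:2]
E
python3 - <<'E'
from h import *
np.set_printoptions(precision=2,suppress=True)
t=cv2.imread("pics/top0.png").astype(float);s=cv2.imread("pics/side0.png").astype(float)
br=t[:,:,0]-t[:,:,2]; gray=t.mean(2)
Z=lambda x,y:(230+x/5-.4,170+y/5-.4)
# deck edges: left top right bottom (zoom coords)
L=edge(br,Z(52,200),Z(52,365)); T=edge(br,Z(55,33),Z(335,33)); R=edge(br,Z(338,40),Z(338,365)); B=edge(br,Z(55,367),Z(335,367))
cor=[meet(L,T),meet(T,R),meet(R,B),meet(B,L)]
P=np.array([onz("top",u,32) for u in cor]);print(P)
for i in range(4):print(np.linalg.norm(P[i]-P[i-1]),np.degrees(np.arctan2(*(P[i]-P[i-1])[[1,0]])))
# slot edges
for xx in(183,209,213):
    e=edge(gray,Z(xx,290),Z(xx,362),half=2);print("slot",xx,e,onz("top",e[2:],32))
# bracket: rail back edge, front edge, free edge, at zoom
bk=edge(gray,Z(52,185),Z(247,68),margin=.25);fr=edge(gray,Z(122,302),Z(178,275));fe=edge(gray,Z(54,188),Z(120,300))
for n,e,z in(("back",bk,50),("front",fr,42),("free",fe,42)):
    a,b=onz("top",e[2:]-8*e[:2],z),onz("top",e[2:]+8*e[:2],z);print(n,a,np.degrees(np.arctan2(*(b-a)[[1,0]])))
print("front/free corner",onz("top",meet(fr,fe),42))
# bounding zoom of the stand/bolt area in both views
def f(im,x,y,w,h,k):return cv2.resize(im[y:y+h,x:x+w],None,fx=k,fy=k,interpolation=cv2.INTER_CUBIC)
a=cv2.convertScaleAbs(f(t,385,180,40,50,10),alpha=1.6);b=cv2.convertScaleAbs(f(s,315,240,40,50,10),alpha=1.6)
cv2.imwrite("pics/z2.png",np.hstack([a,b]))
E
```

```text
[[672.35 189.54  32.  ]
 [672.73   7.38  32.  ]
 [461.59   8.31  32.  ]
 [463.1  190.02  32.  ]]
209.2491708872671 -0.13300785810451934
182.16166393685043 -89.88153043791293
211.13672198513882 179.74596396243606
181.7171715474816 89.5240818052362
slot 183 [  0.04   1.   266.63 234.02] [490.11 104.53  32.  ]
slot 209 [  0.     1.   270.18 235.21] [486.35  93.55  32.  ]
slot 213 [  0.     1.   270.51 234.8 ] [487.61  92.52  32.  ]
back [600.85 148.13  50.  ] -59.32780477834599
front [497.88 144.9   42.  ] -58.52924293634457
free [559.58 180.26  42.  ] -149.8315006565501
front/free corner [498.11 144.53  42.  ]
```

View pics/z2.png

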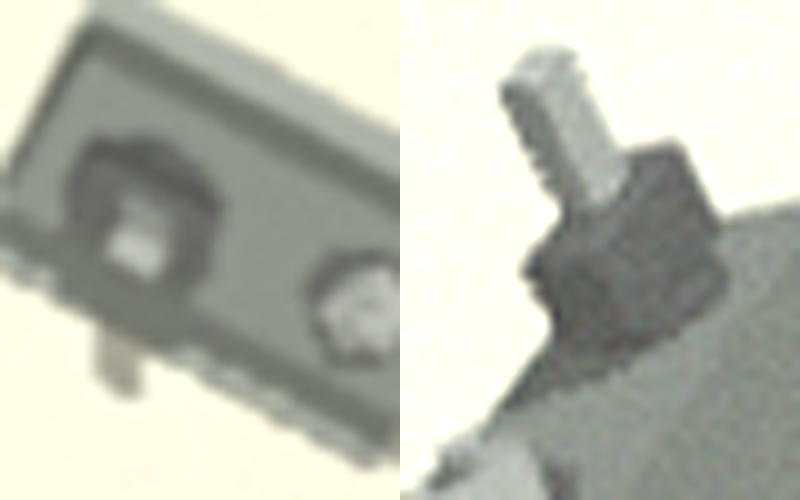

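The zoom shows the tang in the side view with its top end at about px (329,246) and its base at (335,260). In the top view the bright end face is at px (398,205), and the nut bar lies along the stand's ridge. Deck centre is about (567,99) at yaw 0, and the bracket is swung about 31°.

```bash
python3 - <<'E'
from h import *
np.set_printoptions(precision=2,suppress=True)
t=cv2.imread("pics/top0.png").astype(float);s=cv2.imread("pics/side0.png").astype(float)
br=t[:,:,0]-t[:,:,2];g=t.mean(2);gs=s.mean(2);brs=s[:,:,0]-s[:,:,2]
Zt=lambda x,y:(385+x/10-.45,180+y/10-.45); Zs=lambda x,y:(315+(x-400)/10-.45,240+y/10-.45)
# stand yaw: base strip outer edge
Y=lambda x,y:(375+(x-400)/5-.4,170+y/5-.4)
e=edge(br,Y(500,42),Y(708,152),half=3)
a,b=onz("top",e[2:]-8*e[:2],4),onz("top",e[2:]+8*e[:2],4);print("strip",a,np.degrees(np.arctan2(*(b-a)[[1,0]])))
e=edge(g,Y(508,70),Y(700,178),half=2)
a,b=onz("top",e[2:]-8*e[:2],70),onz("top",e[2:]+8*e[:2],70);print("ridge",a,np.degrees(np.arctan2(*(b-a)[[1,0]])))
# tang axis in side: silhouette
l=edge(gs,Zs(502,95),Zs(560,210),half=1.5);r=edge(gs,Zs(580,65),Zs(625,150),half=1.5);print("side l,r",l,r)
# triangulate end-face centre
E1,err=tri(Zs(540,68),Zt(136,256));print("top end",E1,err)
B1,err=tri(Zs(592,205),Zt(140,205));print("tang base approx",B1,err,np.linalg.norm(E1-B1))
for yaw in(-25,-29,-31):
    y=np.radians(yaw);bz=np.array([-.5*np.cos(y),-.5*np.sin(y),.866]);by=np.array([-np.sin(y),np.cos(y),0]);bx=np.cross(by,bz)
    print(yaw)
    for nm,p in(("E",E1),("B",E1-33*bz)):
        for sx,sy in((-5,-8),(-5,8),(5,8),(5,-8)):
            q=p+sx*bx+sy*by;u,v=proj("side",q),proj("top",q)
            print(nm,sx,sy,"zs",((u-[315,240]+.45)*10+[400,0]).round(),"zt",((v-[385,180]+.45)*10).round())
E
```

```text
strip [ 646.33 -348.27    4.  ] -118.80641337465914
ridge [ 617.27 -341.31   70.  ] -119.61035535725892
side l,r [  0.45   0.89 327.41 255.28] [  0.45   0.89 334.81 251.4 ]
top end [ 571.84 -291.5   104.65] 4.399569982907683
tang base approx [ 586.4  -299.11   75.43] 3.414004656469659 33.52234243691989
-25
E -5 -8 zs [495.  95.] zt [153. 274.]
E -5 8 zs [524.  54.] zt [104. 251.]
E 5 8 zs [563.  43.] zt [119. 223.]
E 5 -8 zs [535.  84.] zt [168. 246.]
B -5 -8 zs [568. 226.] zt [155. 234.]
B -5 8 zs [596. 184.] zt [107. 212.]
B 5 8 zs [635. 174.] zt [121. 184.]
B 5 -8 zs [608. 216.] zt [170. 206.]
-29
E -5 -8 zs [494.  94.] zt [151. 275.]
E -5 8 zs [527.  54.] zt [104. 249.]
E 5 8 zs [565.  45.] zt [120. 222.]
E 5 -8 zs [532.  85.] zt [168. 248.]
B -5 -8 zs [564. 228.] zt [157. 237.]
B -5 8 zs [597. 186.] zt [110. 212.]
B 5 8 zs [635. 178.] zt [127. 185.]
B 5 -8 zs [603. 219.] zt [173. 210.]
-31
E -5 -8 zs [493.  93.] zt [151. 276.]
E -5 8 zs [529.  54.] zt [104. 248.]
E 5 8 zs [566.  45.] zt [121. 221.]
E 5 -8 zs [530.  85.] zt [168. 249.]
B -5 -8 zs [562. 228.] zt [158. 238.]
B -5 8 zs [597. 188.] zt [112. 212.]
B 5 8 zs [634. 180.] zt [129. 185.]
B 5 -8 zs [600. 221.] zt [175. 212.]
```

>>> send_rows(increments=[{"tx":2.5,"ty":-2.4,"claw":0},{"tx":3.2,"ty":-3.05,"claw":0},{"tx":3.2,"ty":-3.05,"claw":0},{"tx":3.2,"ty":-3.05,"claw":0},{"tx":3.2,"ty":-3.05,"claw":0}], grip_force=40)

```text
schema error: expected keys tx, ty, tz, ax, ay, az, claw
```

>>> send_rows(increments=[{"tx":3.2,"ty":-3.05,"claw":0},{"tx":3.2,"ty":-3.05,"claw":0},{"tx":3.2,"ty":-3.05,"claw":0},{"tx":3.2,"ty":-3.05,"claw":0},{"tx":3.2,"ty":-3.05,"claw":0}])

```text
schema error: expected keys tx, ty, tz, ax, ay, az, claw
```

>>> send_rows(increments=[{"tx":3.2,"ty":-3.05,"claw":0},{"tx":3.2,"ty":-3.05,"claw":0},{"tx":3.2,"ty":-3.05,"claw":0},{"tx":3.2,"ty":-3.05,"claw":0},{"tx":2.7,"ty":-2.6,"claw":0}])

```text
schema error: expected keys tx, ty, tz, ax, ay, az, claw
```

>>> send_rows(increments=[{"az":-5.7,"tz":3},{"az":-5.7,"tz":3},{"tz":3},{"tz":1},{}])

```text
schema error: expected keys tx, ty, tz, ax, ay, az, claw
```

All seven keys are needed in every row.

>>> send_rows(increments=[{"tx":2.5,"ty":-2.4,"tz":0,"ax":0,"ay":0,"az":0,"claw":0},{"tx":3.2,"ty":-3.05,"tz":0,"ax":0,"ay":0,"az":0,"claw":0},{"tx":3.2,"ty":-3.05,"tz":0,"ax":0,"ay":0,"az":0,"claw":0},{"tx":3.2,"ty":-3.05,"tz":0,"ax":0,"ay":0,"az":0,"claw":0},{"tx":3.2,"ty":-3.05,"tz":0,"ax":0,"ay":0,"az":0,"claw":0}], grip_force=40)

```text
t: 0.6
tool_pos: [271.8, -303.8, 230.9]
ee_rot: [[0.942, 0.336, -0.0], [0.336, -0.942, 0.0], [-0.0, -0.001, -1.0]]
contact_force: [1.2, -0.7, 0.4]
opening: 0.146
grip_force: 0.0
```

>>> send_rows(increments=[{"tx":3.2,"ty":-3.05,"tz":0,"ax":0,"ay":0,"az":0,"claw":0},{"tx":3.2,"ty":-3.05,"tz":0,"ax":0,"ay":0,"az":0,"claw":0},{"tx":3.2,"ty":-3.05,"tz":0,"ax":0,"ay":0,"az":0,"claw":0},{"tx":3.2,"ty":-3.05,"tz":0,"ax":0,"ay":0,"az":0,"claw":0},{"tx":3.2,"ty":-3.05,"tz":0,"ax":0,"ay":0,"az":0,"claw":0}])

```text
t: 1.1
tool_pos: [371.2, -106.3, 231.1]
ee_rot: [[0.942, 0.336, 0.0], [0.336, -0.942, -0.0], [0.0, 0.0, -1.0]]
contact_force: [0.5, -0.8, -0.2]
opening: -0.0
grip_force: 0.0
```

>>> send_rows(increments=[{"tx":3.2,"ty":-3.05,"tz":0,"ax":0,"ay":0,"az":0,"claw":0},{"tx":3.2,"ty":-3.05,"tz":0,"ax":0,"ay":0,"az":0,"claw":0},{"tx":3.2,"ty":-3.05,"tz":0,"ax":0,"ay":0,"az":0,"claw":0},{"tx":3.2,"ty":-3.05,"tz":0,"ax":0,"ay":0,"az":0,"claw":0},{"tx":2.7,"ty":-2.6,"tz":0,"ax":0,"ay":0,"az":0,"claw":0}])

```text
t: 1.6
tool_pos: [467.5, 85.6, 230.8]
ee_rot: [[0.941, 0.337, -0.001], [0.337, -0.941, -0.0], [-0.001, -0.0, -1.0]]
contact_force: [1.0, -0.6, 0.4]
opening: -0.002
grip_force: 0.0
```

>>> send_rows(increments=[{"tx":0,"ty":0,"tz":3,"ax":0,"ay":0,"az":-5.7,"claw":0},{"tx":0,"ty":0,"tz":3,"ax":0,"ay":0,"az":-5.7,"claw":0},{"tx":0,"ty":0,"tz":3,"ax":0,"ay":0,"az":0,"claw":0},{"tx":0,"ty":0,"tz":1,"ax":0,"ay":0,"az":0,"claw":0},{"tx":0,"ty":0,"tz":0,"ax":0,"ay":0,"az":0,"claw":0}])

```text
t: 2.1
tool_pos: [466.3, 83.2, 129.9]
ee_rot: [[0.857, 0.515, -0.003], [0.515, -0.857, -0.0], [-0.003, -0.001, -1.0]]
contact_force: [0.1, -0.2, 0.5]
opening: 0.003
grip_force: 0.0
```

>>> send_rows(increments=[{"tx":3.5,"ty":-2.4,"tz":0,"ax":0,"ay":0,"az":0,"claw":0},{"tx":0,"ty":0,"tz":3.5,"ax":0,"ay":0,"az":0,"claw":0},{"tx":0,"ty":0,"tz":3.5,"ax":0,"ay":0,"az":0,"claw":0},{"tx":0,"ty":0,"tz":1.8,"ax":0,"ay":0,"az":0,"claw":0},{"tx":0,"ty":0,"tz":0.5,"ax":0,"ay":0,"az":0,"claw":0}])

```text
t: 2.6
tool_pos: [484.5, 121.9, 37.7]
ee_rot: [[0.857, 0.515, -0.002], [0.515, -0.857, -0.0], [-0.002, -0.001, -1.0]]
contact_force: [-1.0, 0.4, 0.6]
opening: 0.002
grip_force: 0.0
```

```bash
python3 - <<'E'
from h import *
np.set_printoptions(precision=2,suppress=True)
s=grab_frame("side");t=grab_frame("top");p=bot.read_state()["tool_pos"];print(p,bot.read_state()["contact_force"])
cv2.imwrite("pics/s1.png",s);cv2.imwrite("pics/t1.png",t)
out=[]
D=np.array([567.4,98.8,32])
pts=[D+[sx*105,sy*90,0] for sx in(-1,1) for sy in(-1,1)]+[p,D+[94,55,14]]+[[577.4-8*.857-128*.515,30.8-4.1+109.7,42]]
for n,im,(x,y,w,h) in(("side",s,(275,160,95,75)),("top",t,(230,170,95,75))):
    c=cv2.convertScaleAbs(cv2.resize(im[y:y+h,x:x+w],None,fx=8,fy=8,interpolation=cv2.INTER_CUBIC),alpha=1.4)[:600,:760]
    c=cv2.resize(c,None,fx=.5,fy=.5) if 0 else c
    for q in pts:
        u=((proj(n,q)-[x,y]+.5)*8).astype(int);cv2.circle(c,tuple(int(v) for v in u),3,(0,0,255),-1)
    out.append(cv2.resize(c,(400,316)))
cv2.imwrite("pics/c1.png",np.hstack(out))
E
```

```text
[485.56 121.98  39.44] [ 0.11 -0.34  1.31]
```

View pics/c1.png

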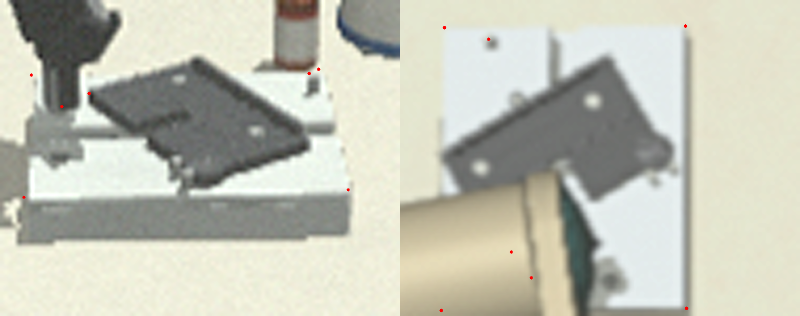

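The overlay shows the tip dot matching the fingertip in the side view at about crop (62,107). The deck dots lie within about 3 mm of the seen corners. Now the push.

>>> send_rows(increments=[{"tx":0,"ty":0,"tz":0.2,"ax":0,"ay":0,"az":0,"claw":0},{"tx":0.6,"ty":0,"tz":0,"ax":0,"ay":0,"az":0,"claw":0},{"tx":0.5,"ty":0,"tz":0,"ax":0,"ay":0,"az":0,"claw":0},{"tx":0.55,"ty":-0.08,"tz":0,"ax":0,"ay":0,"az":2.5,"claw":0},{"tx":0.55,"ty":-0.08,"tz":0,"ax":0,"ay":0,"az":2.5,"claw":0}])

```text
t: 3.2
tool_pos: [503.1, 134.8, 36.9]
ee_rot: [[0.899, 0.438, -0.001], [0.438, -0.899, -0.0], [-0.001, -0.0, -1.0]]
contact_force: [-4.2, -1.1, 3.8]
opening: -0.004
grip_force: 2.3
```

>>> send_rows(increments=[{"tx":0.66,"ty":-0.1,"tz":0,"ax":0,"ay":0,"az":3,"claw":0},{"tx":0.66,"ty":-0.1,"tz":0,"ax":0,"ay":0,"az":3,"claw":0},{"tx":0.66,"ty":-0.1,"tz":0,"ax":0,"ay":0,"az":3,"claw":0},{"tx":0.66,"ty":-0.1,"tz":0,"ax":0,"ay":0,"az":3,"claw":0},{"tx":0.66,"ty":-0.1,"tz":0,"ax":0,"ay":0,"az":3,"claw":0}])

```text
t: 3.7
tool_pos: [532.2, 151.2, 36.8]
ee_rot: [[0.982, 0.19, -0.001], [0.19, -0.982, 0.001], [-0.001, -0.001, -1.0]]
contact_force: [-5.5, 0.5, 2.6]
opening: 0.003
grip_force: 2.2
```

>>> send_rows(increments=[{"tx":0.55,"ty":-0.08,"tz":0,"ax":0,"ay":0,"az":2.5,"claw":0},{"tx":0.55,"ty":-0.08,"tz":0,"ax":0,"ay":0,"az":2.5,"claw":0},{"tx":0.55,"ty":-0.08,"tz":0,"ax":0,"ay":0,"az":2.5,"claw":0},{"tx":0.4,"ty":0,"tz":0,"ax":0,"ay":0,"az":2,"claw":0},{"tx":0.2,"ty":0,"tz":0,"ax":0,"ay":0,"az":1.5,"claw":0}])

```text
t: 4.2
tool_pos: [554.3, 156.3, 36.6]
ee_rot: [[1.0, -0.0, -0.001], [-0.0, -1.0, 0.001], [-0.001, -0.001, -1.0]]
contact_force: [-3.7, 2.2, 1.7]
opening: 0.003
grip_force: 1.8
```

>>> send_rows(increments=[{"tx":0.2,"ty":0,"tz":0,"ax":0,"ay":0,"az":0,"claw":0},{"tx":0,"ty":0,"tz":0,"ax":0,"ay":0,"az":0,"claw":0}])

```text
t: 4.4
tool_pos: [556.3, 155.7, 36.4]
ee_rot: [[1.0, 0.001, 0.0], [0.001, -1.0, 0.0], [0.0, -0.0, -1.0]]
contact_force: [-2.2, 0.7, 0.3]
opening: -0.001
grip_force: 0.9
```

>>> send_rows(increments=[{"tx":0.2,"ty":0,"tz":0,"ax":0,"ay":0,"az":0,"claw":0},{"tx":0,"ty":0,"tz":0,"ax":0,"ay":0,"az":0,"claw":0}])

```text
t: 4.6
tool_pos: [558.3, 155.6, 36.3]
ee_rot: [[1.0, 0.001, 0.0], [0.001, -1.0, -0.0], [0.0, 0.0, -1.0]]
contact_force: [-1.4, 2.1, 0.8]
opening: -0.007
grip_force: 1.1
```

>>> send_rows(increments=[{"tx":0.15,"ty":0,"tz":0,"ax":0,"ay":0,"az":0,"claw":0},{"tx":0,"ty":0,"tz":0,"ax":0,"ay":0,"az":0,"claw":0}])

```text
t: 4.8
tool_pos: [559.8, 155.6, 36.3]
ee_rot: [[1.0, 0.001, 0.0], [0.001, -1.0, -0.0], [0.0, 0.0, -1.0]]
contact_force: [-2.7, 1.9, 2.3]
opening: 0.0
grip_force: 1.3
```

>>> send_rows(increments=[{"tx":0.1,"ty":0,"tz":0,"ax":0,"ay":0,"az":0,"claw":0},{"tx":0,"ty":0,"tz":0,"ax":0,"ay":0,"az":0,"claw":0}])

```text
t: 5.0
tool_pos: [560.7, 155.6, 36.2]
ee_rot: [[1.0, 0.001, 0.0], [0.001, -1.0, -0.0], [0.0, 0.0, -1.0]]
contact_force: [-3.6, 1.6, 0.8]
opening: 0.0
grip_force: 1.5
```

>>> send_rows(increments=[{"tx":0.1,"ty":0,"tz":0,"ax":0,"ay":0,"az":0,"claw":0},{"tx":0,"ty":0,"tz":0,"ax":0,"ay":0,"az":0,"claw":0}])

```text
t: 5.2
tool_pos: [560.9, 155.6, 36.2]
ee_rot: [[1.0, 0.001, -0.002], [0.001, -1.0, -0.0], [-0.002, 0.0, -1.0]]
contact_force: [-7.4, 1.5, 4.5]
opening: 0.001
grip_force: 3.7
```

>>> send_rows(increments=[{"tx":0.1,"ty":0,"tz":0,"ax":0,"ay":0,"az":0,"claw":0},{"tx":0,"ty":0,"tz":0,"ax":0,"ay":0,"az":0,"claw":0}])

```text
t: 5.4
tool_pos: [561.0, 155.6, 36.1]
ee_rot: [[1.0, 0.001, -0.004], [0.001, -1.0, -0.0], [-0.004, 0.0, -1.0]]
contact_force: [-11.9, 1.8, 7.2]
opening: 0.001
grip_force: 6.0
```

```bash
python3 - <<'E'
from h import *
np.set_printoptions(precision=2,suppress=True)
s=grab_frame("side");cv2.imwrite("pics/s2.png",s);p=bot.read_state();print(p["tool_pos"],p["contact_force"])
x,y,w,h=275,160,95,75
c=cv2.convertScaleAbs(cv2.resize(s[y:y+h,x:x+w],None,fx=8,fy=8,interpolation=cv2.INTER_CUBIC),alpha=1.4)
cv2.imwrite("pics/c2.png",c)
E
```

```text
[561.07 155.63  36.17] [-12.26   1.03   6.73]
```

View pics/c2.png

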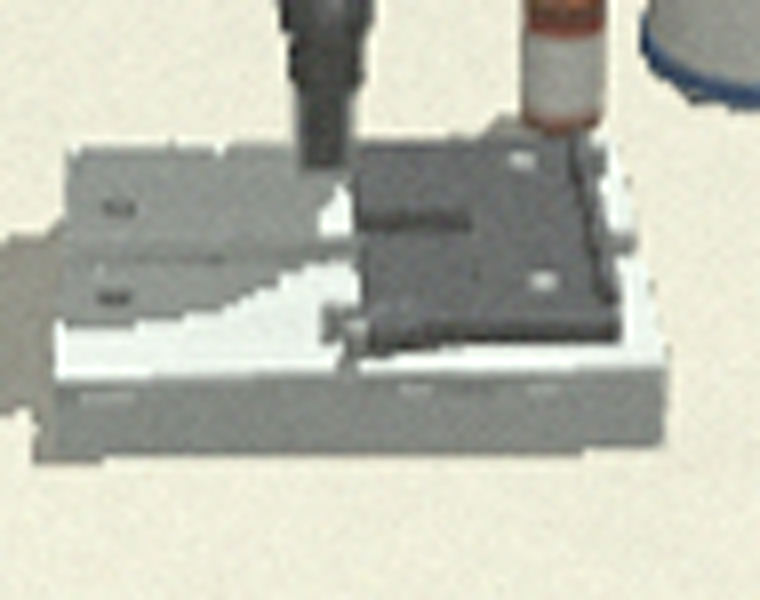

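The picture shows the bracket square, its front edge vertical at crop x≈357 and its rail against the stop pin at (625,240). Contact is 12 N at TCP x = 561, which puts slot_mid x at about 570. Next I back off and touch the deck's +y wall with the 22 mm finger face to pin down the slot's y.

>>> send_rows(increments=[{"tx":-1.5,"ty":0,"tz":0,"ax":0,"ay":0,"az":0,"claw":0},{"tx":-1.5,"ty":0,"tz":-4,"ax":0,"ay":0,"az":0,"claw":0},{"tx":-3,"ty":-2.5,"tz":-1,"ax":0,"ay":0,"az":-8.5,"claw":0},{"tx":0,"ty":-2.8,"tz":0,"ax":0,"ay":0,"az":-8.5,"claw":0},{"tx":0,"ty":0,"tz":0,"ax":0,"ay":0,"az":-8.5,"claw":0}])

```text
t: 5.95
tool_pos: [498.5, 210.4, 87.4]
ee_rot: [[0.899, 0.439, 0.003], [0.439, -0.899, 0.001], [0.003, 0.001, -1.0]]
contact_force: [0.2, 0.3, -0.5]
opening: 0.004
grip_force: 0.0
```

>>> send_rows(increments=[{"tx":0,"ty":0,"tz":0,"ax":0,"ay":0,"az":-8.5,"claw":0},{"tx":0,"ty":0,"tz":0,"ax":0,"ay":0,"az":-8.5,"claw":0},{"tx":0,"ty":0,"tz":0,"ax":0,"ay":0,"az":-8.5,"claw":0},{"tx":0,"ty":0,"tz":0,"ax":0,"ay":0,"az":-8.5,"claw":0},{"tx":0,"ty":0,"tz":0,"ax":0,"ay":0,"az":-8.5,"claw":0}])

```text
t: 6.45
tool_pos: [499.2, 207.8, 86.4]
ee_rot: [[0.369, 0.93, 0.002], [0.93, -0.369, -0.001], [0.0, 0.002, -1.0]]
contact_force: [0.3, -0.4, -0.3]
opening: 0.002
grip_force: 0.0
```

>>> send_rows(increments=[{"tx":0,"ty":0,"tz":0,"ax":0,"ay":0,"az":-8.5,"claw":0},{"tx":0,"ty":0,"tz":0,"ax":0,"ay":0,"az":-8.5,"claw":0},{"tx":0,"ty":0,"tz":0,"ax":0,"ay":0,"az":0,"claw":0},{"tx":0,"ty":0,"tz":0,"ax":0,"ay":0,"az":0,"claw":0}])

```text
t: 6.85
tool_pos: [498.9, 208.0, 86.4]
ee_rot: [[0.091, 0.996, 0.001], [0.996, -0.091, -0.0], [-0.0, 0.001, -1.0]]
contact_force: [-0.5, -0.5, 0.7]
opening: 0.003
grip_force: 0.0
```

>>> send_rows(increments=[{"tx":0,"ty":0,"tz":2,"ax":0,"ay":0,"az":-5.2,"claw":0},{"tx":0,"ty":0,"tz":3,"ax":0,"ay":0,"az":0,"claw":0},{"tx":0,"ty":0,"tz":1.6,"ax":0,"ay":0,"az":0,"claw":0},{"tx":-0.3,"ty":0,"tz":0,"ax":0,"ay":0,"az":0,"claw":0},{"tx":-0.2,"ty":0,"tz":0,"ax":0,"ay":0,"az":0,"claw":0}])

```text
t: 7.35
tool_pos: [498.8, 203.0, 20.8]
ee_rot: [[-0.002, 1.0, 0.001], [1.0, 0.002, -0.0], [-0.0, 0.001, -1.0]]
contact_force: [0.6, 0.2, -0.5]
opening: -0.001
grip_force: 0.0
```

>>> send_rows(increments=[{"tx":-0.15,"ty":0,"tz":0,"ax":0,"ay":0,"az":0,"claw":0},{"tx":0,"ty":0,"tz":0,"ax":0,"ay":0,"az":0,"claw":0}])

```text
t: 7.55
tool_pos: [499.4, 201.7, 21.7]
ee_rot: [[-0.003, 1.0, 0.002], [1.0, 0.003, 0.001], [0.001, 0.002, -1.0]]
contact_force: [-0.0, 0.1, 0.2]
opening: -0.001
grip_force: 0.0
```

>>> send_rows(increments=[{"tx":-0.15,"ty":0,"tz":0,"ax":0,"ay":0,"az":0,"claw":0},{"tx":0,"ty":0,"tz":0,"ax":0,"ay":0,"az":0,"claw":0}])

```text
t: 7.75
tool_pos: [499.1, 200.7, 21.2]
ee_rot: [[-0.004, 1.0, 0.002], [1.0, 0.004, 0.001], [0.001, 0.002, -1.0]]
contact_force: [0.4, 3.3, 2.2]
opening: -0.004
grip_force: 1.2
```

>>> send_rows(increments=[{"tx":-0.1,"ty":0,"tz":0,"ax":0,"ay":0,"az":0,"claw":0},{"tx":0,"ty":0,"tz":0,"ax":0,"ay":0,"az":0,"claw":0}])

```text
t: 7.95
tool_pos: [499.0, 200.6, 21.2]
ee_rot: [[-0.004, 1.0, 0.002], [1.0, 0.004, 0.003], [0.003, 0.002, -1.0]]
contact_force: [0.3, 6.9, 2.9]
opening: -0.001
grip_force: 3.4
```

>>> send_rows(increments=[{"tx":1.0,"ty":0,"tz":0,"ax":0,"ay":0,"az":0,"claw":0},{"tx":0,"ty":0,"tz":-4.5,"ax":0,"ay":0,"az":0,"claw":0},{"tx":0,"ty":0,"tz":-4.9,"ax":0,"ay":0,"az":0,"claw":0},{"tx":-1,"ty":0,"tz":-4.7,"ax":0,"ay":0,"az":0,"claw":0},{"tx":-4.3,"ty":0.5,"tz":-1.5,"ax":0,"ay":0,"az":0,"claw":0}])

```text
t: 8.45
tool_pos: [505.1, 158.7, 182.3]
ee_rot: [[-0.009, 1.0, 0.008], [1.0, 0.009, 0.002], [0.002, 0.008, -1.0]]
contact_force: [0.5, -0.3, 0.9]
opening: -0.001
grip_force: 0.0
```

>>> send_rows(increments=[{"tx":-4.5,"ty":0.5,"tz":0,"ax":0,"ay":0,"az":3,"claw":0},{"tx":-4.5,"ty":0.5,"tz":0,"ax":0,"ay":0,"az":0,"claw":0},{"tx":-4.5,"ty":0.5,"tz":0,"ax":0,"ay":0,"az":0,"claw":0},{"tx":-4.5,"ty":0.5,"tz":0,"ax":0,"ay":0,"az":0,"claw":0},{"tx":-4.5,"ty":0.5,"tz":0,"ax":0,"ay":0,"az":0,"claw":0}])

```text
t: 8.95
tool_pos: [519.9, -71.1, 176.2]
ee_rot: [[0.048, 0.999, -0.001], [0.999, -0.048, -0.001], [-0.001, -0.001, -1.0]]
contact_force: [0.6, 0.3, 0.5]
opening: -0.001
grip_force: 0.0
```

>>> send_rows(increments=[{"tx":-4.5,"ty":0.5,"tz":0,"ax":0,"ay":0,"az":0,"claw":0.45},{"tx":-4.5,"ty":0.5,"tz":0,"ax":0,"ay":0,"az":0,"claw":0.45},{"tx":-4.5,"ty":0.5,"tz":0,"ax":0,"ay":0,"az":0,"claw":0.45},{"tx":-3.5,"ty":0.5,"tz":0,"ax":0,"ay":0,"az":0,"claw":0.45},{"tx":0,"ty":0,"tz":0,"ax":0,"ay":0,"az":0,"claw":0.45}])

```text
t: 9.45
tool_pos: [531.3, -244.0, 175.4]
ee_rot: [[0.053, 0.999, -0.002], [0.999, -0.053, -0.001], [-0.001, -0.002, -1.0]]
contact_force: [0.6, 1.0, -0.7]
opening: 0.454
grip_force: 0.0
```

```bash
cat >> h.py <<'E'
from scipy.spatial.transform import Rotation as Ro
def plan(target,R,order="rot first"):
    """rotation vector (deg, tool axes), then the shift (cm) in the tool axes after that turn; and before it"""
    s=bot.read_state();R0=s["ee_rot"];d=np.asarray(target)-s["tool_pos"]
    rv=np.degrees(Ro.from_matrix(R0.T@R).as_rotvec())
    print("pos",s["tool_pos"].round(1),"F",s["contact_force"].round(1),"rotvec",rv.round(2),"shift old axes",(R0.T@d/10).round(2),"new axes",(R.T@d/10).round(2))
def boltR(yaw):
    y=np.radians(yaw);bz=np.array([-.5*np.cos(y),-.5*np.sin(y),.75**.5]);by=np.array([-np.sin(y),np.cos(y),0]);bx=np.cross(by,bz)
    return np.stack([by,bx,-bz],1),bz
E
python3 - <<'E'
from h import *
R,bz=boltR(-29.2);E=np.array([574.3,-290.5,104]);print(E-28*bz)
plan(E+52*bz,R)
E
```

```text
[ 586.52090908 -297.33003523   79.75128869]
pos [ 531.3 -244.   175.4] F [ 0.6  1.  -0.7] rotvec [-29.55  -6.77  25.58] shift old axes [-3.26  2.21  2.64] new axes [-1.96  1.64  4.  ]
```

>>> send_rows(increments=[{"tx":0,"ty":0,"tz":0,"ax":-5.91,"ay":-1.35,"az":5.12,"claw":0.45},{"tx":0,"ty":0,"tz":0,"ax":-5.91,"ay":-1.35,"az":5.12,"claw":0.45},{"tx":0,"ty":0,"tz":0,"ax":-5.91,"ay":-1.35,"az":5.12,"claw":0.45},{"tx":0,"ty":0,"tz":0,"ax":-5.91,"ay":-1.35,"az":5.12,"claw":0.45},{"tx":0,"ty":0,"tz":0,"ax":-5.91,"ay":-1.35,"az":5.12,"claw":0.45}])

```text
t: 9.95
tool_pos: [531.9, -239.5, 176.6]
ee_rot: [[0.486, 0.753, 0.442], [0.874, -0.422, -0.243], [0.004, 0.505, -0.863]]
contact_force: [0.9, -0.7, -0.3]
opening: 0.449
grip_force: 0.0
```

>>> send_rows(increments=[{"tx":-1.0,"ty":0.8,"tz":0,"ax":0,"ay":0,"az":0,"claw":0.45},{"tx":-1.0,"ty":0.8,"tz":0,"ax":0,"ay":0,"az":0,"claw":0.45},{"tx":0,"ty":0,"tz":0,"ax":0,"ay":0,"az":0,"claw":0.45}])

```text
t: 10.25
tool_pos: [535.5, -266.4, 186.6]
ee_rot: [[0.484, 0.756, 0.441], [0.875, -0.419, -0.242], [0.001, 0.503, -0.864]]
contact_force: [-0.3, 0.0, 0.3]
opening: 0.451
grip_force: 0.0
```

```bash
python3 - <<'E'
from h import *
R,bz=boltR(-29.2);E=np.array([574.3,-290.5,104])
s=grab_frame("side");t=grab_frame("top")
plan(E-28*bz,R);p=bot.read_state();print(p["opening"])
out=[]
T,Rn=p["tool_pos"],p["ee_rot"]
pts=[T,T+Rn[:,2]*60,T+Rn[:,2]*90,E,E-33*bz]
for n,im,(x,y,w,h) in(("side",s,(300,200,60,75)),("top",t,(370,160,60,75))):
    c=cv2.convertScaleAbs(cv2.resize(im[y:y+h,x:x+w],None,fx=6,fy=6,interpolation=cv2.INTER_CUBIC),alpha=1.4)
    for q in pts:
        u=((proj(n,q)-[x,y]+.5)*6).astype(int);cv2.circle(c,tuple(int(v) for v in u),2,(0,0,255),-1)
    out.append(c)
cv2.imwrite("pics/c3.png",np.hstack(out))
E
```

```text
pos [ 535.1 -265.4  185.3] F [-0.2  0.9 -0.1] rotvec [ 0.1  -0.22  0.15] shift old axes [-0.32 -0.06 12.17] new axes [-0.28 -0.04 12.17]
0.4482382615236806
```

View pics/c3.png

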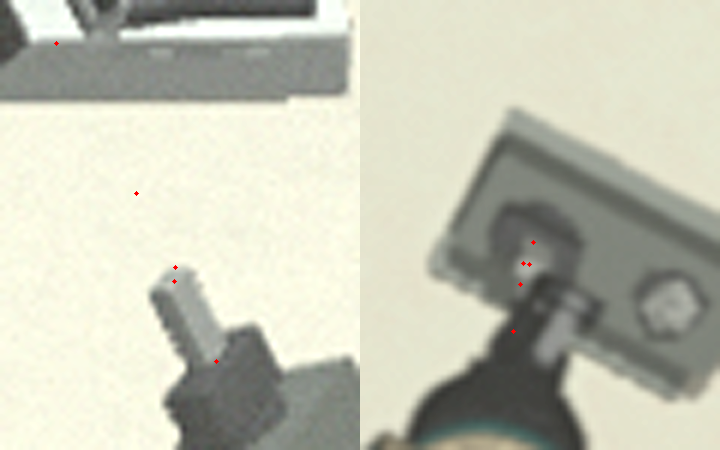

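In the side half, the E dot sits on the tang's end at (173,279), which is good. In the top half, the gripper appears right of where I expected it, around (565,290), so I'll check that numerically by differencing against the first picture.

```bash
python3 - <<'E'
from h import *
t=grab_frame("top");cv2.imwrite("pics/t3.png",t);s=grab_frame("side");cv2.imwrite("pics/s3.png",s)
p=bot.read_state();T,Rn=p["tool_pos"],p["ee_rot"]
t0=cv2.imread("pics/top0.png");s0=cv2.imread("pics/side0.png")
def show(n,im,im0,x,y,w,h,pts):
    d=np.abs(im.astype(int)-im0).sum(2)[y:y+h,x:x+w]>45
    A=[["#" if v else "." for v in r] for r in d]
    for c,q in pts:
        u=np.round(proj(n,q)-[x,y]).astype(int)
        if 0<=u[0]<w and 0<=u[1]<h:A[u[1]][u[0]]=c
    print("\n".join(f"{y+i} "+"".join(r) for i,r in enumerate(A)))
o=p["opening"]*42.5
pts=[("T",T),("U",T+Rn[:,1]*o-Rn[:,2]*7),("L",T-Rn[:,1]*o-Rn[:,2]*7),("B",T-Rn[:,2]*73),("F",T-Rn[:,2]*200)]
show("top",t,t0,375,195,55,50,pts);print();show("side",s,s0,290,170,50,50,pts)
E
```

```text
195 .......................................................
196 .......................................................
197 .......................................................
198 .......................................................
199 .......................................................
200 .......................................................
201 .......................................................
202 .......................................................
203 .......................................................
204 .......................................................
205 .......................####............................
206 .......................####............................
207 .......................####............................
208 .......................###.............................
209 .......................####.....#......................
210 .....................##U####....####...................
211 ....................####........####...................
212 ....................######.###..####...................
213 ................
[... 3950 characters left out ...]
####.....T..............................
208 ....##.#######....................................
209 .....#..#####.....................................
210 ........####......................................
211 .........#........................................
212 ..................................................
213 ..................................................
214 ..................................................
215 ..................................................
216 ..................................................
217 ..................................................
218 ..................................................
219 .................................#................
```

The fingertips match predictions in both views; the odd shape was shadow. Approaching the tang.

>>> send_rows(increments=[{"tx":-0.28,"ty":0,"tz":3.5,"ax":0,"ay":0,"az":0,"claw":0.45},{"tx":0,"ty":0,"tz":3,"ax":0,"ay":0,"az":0,"claw":0.45},{"tx":0,"ty":0,"tz":2.5,"ax":0,"ay":0,"az":0,"claw":0.45},{"tx":0,"ty":0,"tz":2,"ax":0,"ay":0,"az":0,"claw":0.45},{"tx":0,"ty":0,"tz":0,"ax":0,"ay":0,"az":0,"claw":0.45}])

```text
t: 10.95
tool_pos: [580.6, -292.8, 85.3]
ee_rot: [[0.484, 0.76, 0.435], [0.875, -0.421, -0.238], [0.002, 0.496, -0.869]]
contact_force: [-0.0, -0.4, 0.8]
opening: 0.45
grip_force: 0.0
```

```bash
python3 - <<'E'
from h import *
R,bz=boltR(-29.2);E=np.array([574.3,-290.5,105])
plan(E-28*bz,R)
s=grab_frame("side");cv2.imwrite("pics/s4.png",s);x,y,w,h=300,215,60,60
cv2.imwrite("pics/c4.png",cv2.convertScaleAbs(cv2.resize(s[y:y+h,x:x+w],None,fx=8,fy=8,interpolation=cv2.INTER_CUBIC),alpha=1.4))
E
```

```text
pos [ 580.6 -292.8   85.3] F [-0.  -0.4  0.8] rotvec [-0.29 -0.25  0.19] shift old axes [-0.12  0.41  0.77] new axes [-0.11  0.41  0.77]
```

>>> send_rows(increments=[{"tx":-0.1,"ty":0.4,"tz":0.35,"ax":0,"ay":0,"az":0,"claw":0.45},{"tx":0,"ty":0,"tz":0.35,"ax":0,"ay":0,"az":0,"claw":0.45},{"tx":0,"ty":0,"tz":0,"ax":0,"ay":0,"az":0,"claw":0.45},{"tx":0,"ty":0,"tz":0,"ax":0,"ay":0,"az":0,"claw":0.25},{"tx":0,"ty":0,"tz":0,"ax":0,"ay":0,"az":0,"claw":0.18}], grip_force=60)

```text
t: 11.5
tool_pos: [586.8, -297.6, 85.3]
ee_rot: [[0.484, 0.757, 0.439], [0.875, -0.42, -0.241], [0.002, 0.501, -0.866]]
contact_force: [-1.7, 1.8, 0.4]
opening: 0.18
grip_force: 0.9
```

>>> send_rows(increments=[{"tx":0,"ty":0,"tz":0,"ax":0,"ay":0,"az":0,"claw":0.05},{"tx":0,"ty":0,"tz":0,"ax":0,"ay":0,"az":0,"claw":0.05},{"tx":0,"ty":0,"tz":0,"ax":0,"ay":0,"az":0,"claw":0.0},{"tx":0,"ty":0,"tz":0,"ax":0,"ay":0,"az":0,"claw":0.0}], grip_force=60)

```text
t: 11.9
tool_pos: [586.1, -297.1, 84.3]
ee_rot: [[0.484, 0.758, 0.437], [0.875, -0.42, -0.24], [0.002, 0.498, -0.867]]
contact_force: [-4.8, 3.2, 1.9]
opening: 0.104
grip_force: 59.1
```

>>> send_rows(increments=[{"tx":0,"ty":0,"tz":-1,"ax":0,"ay":0,"az":0,"claw":0},{"tx":0,"ty":0,"tz":-1.5,"ax":0,"ay":0,"az":0,"claw":0},{"tx":0,"ty":0,"tz":-1.5,"ax":0,"ay":0,"az":0,"claw":0},{"tx":0,"ty":0,"tz":-1.5,"ax":0,"ay":0,"az":0,"claw":0},{"tx":0,"ty":0,"tz":-1.5,"ax":0,"ay":0,"az":0,"claw":0}])

```text
t: 12.4
tool_pos: [555.8, -280.5, 146.6]
ee_rot: [[0.484, 0.757, 0.439], [0.875, -0.42, -0.241], [0.002, 0.501, -0.865]]
contact_force: [0.5, -0.6, -1.7]
opening: 0.1
grip_force: 58.7
```

>>> send_rows(increments=[{"tx":0,"ty":0,"tz":-3,"ax":0,"ay":0,"az":0,"claw":0},{"tx":0,"ty":0,"tz":-3,"ax":0,"ay":0,"az":0,"claw":0},{"tx":0,"ty":0,"tz":-3,"ax":0,"ay":0,"az":0,"claw":0},{"tx":0,"ty":0,"tz":-2,"ax":0,"ay":0,"az":0,"claw":0},{"tx":0,"ty":0,"tz":0,"ax":0,"ay":0,"az":0,"claw":0}])

```text
t: 12.9
tool_pos: [508.2, -254.4, 245.3]
ee_rot: [[0.484, 0.754, 0.444], [0.875, -0.418, -0.244], [0.002, 0.507, -0.862]]
contact_force: [0.1, -1.0, -2.1]
opening: 0.101
grip_force: 58.7
```

```bash
python3 - <<'E'
from h import *
s=grab_frame("side");t=grab_frame("top");cv2.imwrite("pics/s5.png",s);cv2.imwrite("pics/t5.png",t)
p=bot.read_state();print(p["tool_pos"].round(1),p["contact_force"].round(1),p["opening"],p["q"].round(2))
T,Rn=p["tool_pos"],p["ee_rot"]
out=[]
for n,im,(x,y,w,h) in(("side",s,(290,165,75,100)),("top",t,(370,170,75,100))):
    c=cv2.convertScaleAbs(cv2.resize(im[y:y+h,x:x+w],None,fx=5,fy=5,interpolation=cv2.INTER_CUBIC),alpha=1.4)
    for d in(0,67.3):
        u=((proj(n,T+Rn[:,2]*d)-[x,y]+.5)*5).astype(int);cv2.circle(c,tuple(int(v) for v in u),2,(0,0,255),-1)
    out.append(c)
cv2.imwrite("pics/c5.png",np.hstack(out))
E
```

```text
[ 507.8 -254.3  240.7] [ 0.3  0.7 -2.5] 0.10130136432232124 [-0.54 -0.22  1.71  0.02  1.12 -0.04]
```

View pics/c5.png

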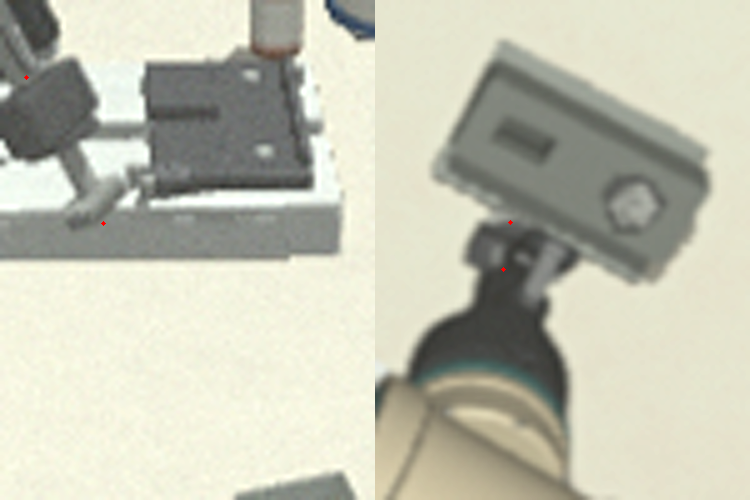

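The T-bolt is out of its pocket, which shows empty at (522,140), and the spare stud is untouched. The head is at crop (98,200) in the side view, putting the TCP about 65 mm above its underside. Next: turn it upright.

>>> send_rows(increments=[{"tx":0,"ty":0,"tz":0,"ax":7.5,"ay":0,"az":0,"claw":0},{"tx":0,"ty":0,"tz":0,"ax":7.5,"ay":0,"az":0,"claw":0},{"tx":0,"ty":0,"tz":0,"ax":7.5,"ay":0,"az":0,"claw":0},{"tx":0,"ty":0,"tz":0,"ax":7.5,"ay":0,"az":0,"claw":0},{"tx":0,"ty":0,"tz":0,"ax":0,"ay":0,"az":0,"claw":0}])

```text
t: 13.5
tool_pos: [508.9, -255.0, 235.9]
ee_rot: [[0.484, 0.875, -0.006], [0.875, -0.484, 0.006], [0.002, -0.008, -1.0]]
contact_force: [-0.9, 0.6, -2.5]
opening: 0.106
grip_force: 59.1
```

```bash
python3 - <<'E'
from h import *
plan([540,99.8,200],np.array([[-1,0,0],[0,1,0],[0,0,-1.]]))
E
```

```text
pos [ 508.9 -255.   235.9] F [-0.9  0.6 -2.5] rotvec [  -0.14   -0.54 -118.94] shift old axes [ 32.54 -14.42   3.77] new axes [-3.11 35.48  3.59]
```

>>> send_rows(increments=[{"tx":0,"ty":0,"tz":0,"ax":0,"ay":-0.5,"az":-8.5,"claw":0},{"tx":0,"ty":0,"tz":0,"ax":0,"ay":0,"az":-8.5,"claw":0},{"tx":0,"ty":0,"tz":0,"ax":0,"ay":0,"az":-8.5,"claw":0},{"tx":0,"ty":0,"tz":0,"ax":0,"ay":0,"az":-8.5,"claw":0},{"tx":0,"ty":0,"tz":0,"ax":0,"ay":0,"az":-8.5,"claw":0}])

```text
t: 14.0
tool_pos: [507.7, -254.1, 239.8]
ee_rot: [[-0.241, 0.971, 0.0], [0.971, 0.241, -0.008], [-0.007, -0.002, -1.0]]
contact_force: [1.3, -0.6, -1.4]
opening: 0.105
grip_force: 59.2
```

>>> send_rows(increments=[{"tx":0,"ty":0,"tz":0,"ax":0,"ay":0,"az":-8.5,"claw":0},{"tx":0,"ty":0,"tz":0,"ax":0,"ay":0,"az":-8.5,"claw":0},{"tx":0,"ty":0,"tz":0,"ax":0,"ay":0,"az":-8.5,"claw":0},{"tx":0,"ty":0,"tz":0,"ax":0,"ay":0,"az":-8.5,"claw":0},{"tx":0,"ty":0,"tz":0,"ax":0,"ay":0,"az":-8.5,"claw":0}])

```text
t: 14.5
tool_pos: [507.7, -254.1, 239.8]
ee_rot: [[-0.833, 0.553, 0.0], [0.553, 0.833, -0.008], [-0.004, -0.006, -1.0]]
contact_force: [0.8, 0.2, -1.9]
opening: 0.105
grip_force: 59.2
```

>>> send_rows(increments=[{"tx":0,"ty":0,"tz":0,"ax":0,"ay":0,"az":-8.5,"claw":0},{"tx":0,"ty":0,"tz":0,"ax":0,"ay":0,"az":-8.5,"claw":0},{"tx":0,"ty":0,"tz":0,"ax":0,"ay":0,"az":-8.5,"claw":0},{"tx":0,"ty":0,"tz":0,"ax":0,"ay":0,"az":-8.5,"claw":0},{"tx":0,"ty":0,"tz":0,"ax":0,"ay":0,"az":0,"claw":0}])

```text
t: 15.0
tool_pos: [507.6, -254.1, 239.9]
ee_rot: [[-1.0, -0.003, -0.0], [-0.003, 1.0, -0.007], [0.0, -0.007, -1.0]]
contact_force: [0.8, -0.1, -1.6]
opening: 0.101
grip_force: 59.2
```

>>> send_rows(increments=[{"tx":0,"ty":3,"tz":0,"ax":0,"ay":0,"az":0,"claw":0},{"tx":-0.7,"ty":4,"tz":0,"ax":0,"ay":0,"az":0,"claw":0},{"tx":-0.8,"ty":4,"tz":0,"ax":0,"ay":0,"az":0,"claw":0},{"tx":-0.8,"ty":4,"tz":0,"ax":0,"ay":0,"az":0,"claw":0},{"tx":-0.8,"ty":4,"tz":0,"ax":0,"ay":0,"az":0,"claw":0}])

```text
t: 15.5
tool_pos: [538.6, -62.7, 239.0]
ee_rot: [[-1.0, 0.004, 0.0], [0.004, 1.0, -0.007], [-0.0, -0.007, -1.0]]
contact_force: [1.3, -0.6, -2.2]
opening: 0.102
grip_force: 59.2
```

>>> send_rows(increments=[{"tx":0,"ty":4,"tz":0,"ax":0,"ay":0,"az":0,"claw":0},{"tx":0,"ty":4,"tz":0.7,"ax":0,"ay":0,"az":0,"claw":0},{"tx":0,"ty":4,"tz":1.4,"ax":0,"ay":0,"az":0,"claw":0},{"tx":0,"ty":4,"tz":1.5,"ax":0,"ay":0,"az":0,"claw":0},{"tx":0,"ty":0,"tz":0,"ax":0,"ay":0,"az":0,"claw":0}])

```text
t: 16.0
tool_pos: [536.8, 99.7, 199.2]
ee_rot: [[-1.0, -0.002, -0.005], [-0.002, 1.0, -0.005], [0.005, -0.005, -1.0]]
contact_force: [-0.1, -0.4, -2.7]
opening: 0.104
grip_force: 59.3
```

```bash
python3 - <<'E'
from h import *
bot.read_state();plan([540,99.8,200],np.array([[-1,0,0],[0,1,0],[0,0,-1.]]));print(bot.read_state()["ee_rot"].round(3))
E
```

```text
pos [536.8  99.7 199.2] F [-0.1 -0.4 -2.7] rotvec [-0.31 -0.27  0.12] shift old axes [-0.32  0.01 -0.08] new axes [-0.32  0.01 -0.08]
[[-1.    -0.002 -0.005]
 [-0.002  1.    -0.005]
 [ 0.005 -0.005 -1.   ]]
```

```bash
python3 - <<'E'
from h import *
s=grab_frame("side");cv2.imwrite("pics/s6.png",s);s0=cv2.imread("pics/s5.png")
p=bot.read_state();T=p["tool_pos"];print(T.round(1))
g=s.mean(2)
u=np.round(proj("side",T)).astype(int);b=np.round(proj("side",T-[0,0,65])).astype(int);print(u,b,proj("side",T-[0,0,65]),proj("side",T))
x,y,w,h=u[0]-18,u[1]-5,38,55
for r in range(y,y+h):print(r,"".join("T" if (c,r)==tuple(u) else "B" if (c,r)==tuple(b) else " .:-=+*#%@"[9-min(9,int(g[r,c]/17))] for c in range(x,x+w)))
print(x)
E
```

```text
[537.4  97.5 200.5]
[306 136] [307 158] [306.5871181  157.61837821] [306.26813991 135.5089583 ]
131 ==========---==+*####*=***************
132 ...............+****#*+***************
133                +*####*+***************
134                +*####*=************#**
135                +*####*+***************
136                =**T*+*+***************
137 --======---.:--++++++++*++++**********
138 ##+.::::##*=+****+++++++++++=*********
139 ...     ..:****#******++++++-*********
140            =#***************=*********
141            -##****#**#******+*********
142            -#*******#*#**#**+*********
143            :#***#***********=#********
144            :#***************=*********
145            :##**************=*********
146            .##**************+*********
147             --************************
148               =**********+##*#**#*****
149    -----------+******+==.........:##*#
150 --=##############*=++*=           ....
151 %+................-++**----           
152 ..                -++=:%##*----       
153                   -++= ...:#%%#----   
154            
[... 664 characters left out ...]
        
170                                       
171                                       
172                                       
173                                       
174                                       
175                                       
176                                       
177         .                      -----::
178                                +++++++
179                                +++++++
180                               :+++++++
181                               =+++++++
182                               =+++++++
183                               =+++++++
184                               .*++++++
185 :.::                           +++++++
288
```

>>> send_rows(increments=[{"tx":0,"ty":0,"tz":2.5,"ax":-0.3,"ay":-0.2,"az":0,"claw":0},{"tx":0,"ty":0,"tz":3,"ax":0,"ay":0,"az":0,"claw":0},{"tx":0,"ty":0,"tz":3,"ax":0,"ay":0,"az":0,"claw":0},{"tx":0,"ty":0,"tz":1,"ax":0,"ay":0,"az":0,"claw":0},{"tx":0,"ty":0,"tz":0,"ax":0,"ay":0,"az":0,"claw":0}])

```text
t: 16.55
tool_pos: [537.9, 94.4, 106.3]
ee_rot: [[-1.0, 0.001, -0.0], [0.001, 1.0, -0.002], [0.0, -0.002, -1.0]]
contact_force: [-0.6, 0.4, -0.6]
opening: 0.105
grip_force: 59.3
```

>>> send_rows(increments=[{"tx":0,"ty":0,"tz":0,"ax":0,"ay":0,"az":0,"claw":0},{"tx":0,"ty":0,"tz":0,"ax":0,"ay":0,"az":0,"claw":0}])

```text
t: 16.75
tool_pos: [539.7, 95.1, 109.6]
ee_rot: [[-1.0, -0.0, 0.005], [-0.0, 1.0, -0.001], [-0.005, -0.001, -1.0]]
contact_force: [0.2, 0.0, -2.1]
opening: 0.102
grip_force: 59.3
```

>>> send_rows(increments=[{"tx":0,"ty":0,"tz":0,"ax":0,"ay":0,"az":0,"claw":0}])

```text
t: 16.85
tool_pos: [539.3, 95.2, 109.0]
ee_rot: [[-1.0, -0.001, 0.004], [-0.001, 1.0, -0.001], [-0.004, -0.001, -1.0]]
contact_force: [-0.6, 0.5, -2.4]
opening: 0.101
grip_force: 59.3
```

>>> send_rows(increments=[{"tx":0.3,"ty":0.46,"tz":0.6,"ax":0,"ay":0.2,"az":0,"claw":0},{"tx":0,"ty":0,"tz":0,"ax":0,"ay":0,"az":0,"claw":0},{"tx":0,"ty":0,"tz":0,"ax":0,"ay":0,"az":0,"claw":0}])

```text
t: 17.15
tool_pos: [535.3, 100.0, 101.1]
ee_rot: [[-1.0, -0.002, -0.002], [-0.002, 1.0, -0.001], [0.002, -0.001, -1.0]]
contact_force: [-0.5, 0.2, -1.9]
opening: 0.106
grip_force: 59.3
```

>>> send_rows(increments=[{"tx":0,"ty":0,"tz":0.3,"ax":0,"ay":0,"az":0,"claw":0},{"tx":0,"ty":0,"tz":0.3,"ax":0,"ay":0,"az":0,"claw":0},{"tx":0,"ty":0,"tz":0,"ax":0,"ay":0,"az":0,"claw":0}])

```text
t: 17.45
tool_pos: [535.2, 99.7, 94.7]
ee_rot: [[-1.0, -0.001, -0.003], [-0.001, 1.0, -0.002], [0.003, -0.002, -1.0]]
contact_force: [0.2, -0.2, -2.1]
opening: 0.107
grip_force: 59.3
```

>>> send_rows(increments=[{"tx":0,"ty":0,"tz":0.25,"ax":0,"ay":0,"az":0,"claw":0},{"tx":0,"ty":0,"tz":0,"ax":0,"ay":0,"az":0,"claw":0}])

```text
t: 17.65
tool_pos: [535.4, 99.7, 92.5]
ee_rot: [[-1.0, -0.001, -0.002], [-0.001, 1.0, -0.001], [0.002, -0.001, -1.0]]
contact_force: [0.4, -0.0, -2.3]
opening: 0.1
grip_force: 59.3
```

>>> send_rows(increments=[{"tx":0,"ty":0,"tz":0.5,"ax":0,"ay":0,"az":0,"claw":0},{"tx":0,"ty":0,"tz":0.5,"ax":0,"ay":0,"az":0,"claw":0},{"tx":0,"ty":0,"tz":0.5,"ax":0,"ay":0,"az":0,"claw":0},{"tx":0,"ty":0,"tz":0.3,"ax":0,"ay":0,"az":0,"claw":0},{"tx":0,"ty":0,"tz":0,"ax":0,"ay":0,"az":0,"claw":0}])

```text
t: 18.15
tool_pos: [535.1, 99.7, 74.1]
ee_rot: [[-1.0, -0.001, -0.003], [-0.001, 1.0, -0.002], [0.003, -0.002, -1.0]]
contact_force: [0.7, -0.1, -2.2]
opening: 0.104
grip_force: 59.3
```

>>> send_rows(increments=[{"tx":0,"ty":0,"tz":0.15,"ax":0,"ay":0,"az":0,"claw":0},{"tx":0,"ty":0,"tz":0,"ax":0,"ay":0,"az":0,"claw":0}])

```text
t: 18.35
tool_pos: [535.5, 99.8, 73.4]
ee_rot: [[-1.0, -0.001, -0.002], [-0.001, 1.0, -0.001], [0.002, -0.001, -1.0]]
contact_force: [-0.3, 0.1, -1.4]
opening: 0.103
grip_force: 59.3
```

>>> send_rows(increments=[{"tx":0,"ty":0,"tz":0.15,"ax":0,"ay":0,"az":0,"claw":0},{"tx":0,"ty":0,"tz":0,"ax":0,"ay":0,"az":0,"claw":0}])

```text
t: 18.55
tool_pos: [535.4, 99.8, 71.8]
ee_rot: [[-1.0, -0.001, -0.002], [-0.001, 1.0, -0.001], [0.002, -0.001, -1.0]]
contact_force: [-0.0, 0.1, -1.4]
opening: 0.103
grip_force: 59.3
```

>>> send_rows(increments=[{"tx":0,"ty":0,"tz":0.1,"ax":0,"ay":0,"az":0,"claw":0},{"tx":0,"ty":0,"tz":0,"ax":0,"ay":0,"az":0,"claw":0}])

```text
t: 18.75
tool_pos: [535.4, 99.7, 70.8]
ee_rot: [[-1.0, -0.001, -0.002], [-0.001, 1.0, -0.001], [0.002, -0.001, -1.0]]
contact_force: [-0.0, 0.3, -2.1]
opening: 0.105
grip_force: 59.3
```

>>> send_rows(increments=[{"tx":0,"ty":0,"tz":0.1,"ax":0,"ay":0,"az":0,"claw":0},{"tx":0,"ty":0,"tz":0,"ax":0,"ay":0,"az":0,"claw":0}])

```text
t: 18.95
tool_pos: [535.4, 99.8, 69.8]
ee_rot: [[-1.0, -0.001, -0.002], [-0.001, 1.0, -0.001], [0.002, -0.001, -1.0]]
contact_force: [1.0, 0.1, -2.2]
opening: 0.105
grip_force: 59.3
```

>>> send_rows(increments=[{"tx":0,"ty":0,"tz":0.1,"ax":0,"ay":0,"az":0,"claw":0},{"tx":0,"ty":0,"tz":0,"ax":0,"ay":0,"az":0,"claw":0}])

```text
t: 19.15
tool_pos: [535.7, 99.8, 69.7]
ee_rot: [[-1.0, -0.001, -0.001], [-0.001, 1.0, -0.001], [0.001, -0.001, -1.0]]
contact_force: [-2.4, -1.2, 4.0]
opening: 0.106
grip_force: 60.1
```

Floor contact came at TCP z = 69.7, so the TCP sits 63.7 mm above the head's underside. I raise it 8 mm and turn clockwise about the bolt's axis, which is offset about 4 mm from the TCP.

>>> send_rows(increments=[{"tx":0,"ty":0,"tz":-0.4,"ax":0,"ay":0,"az":0,"claw":0},{"tx":0,"ty":0,"tz":-0.4,"ax":0,"ay":0,"az":0,"claw":0},{"tx":0,"ty":0,"tz":0,"ax":0,"ay":0,"az":0,"claw":0}])

```text
t: 19.45
tool_pos: [535.9, 99.8, 77.6]
ee_rot: [[-1.0, -0.001, -0.001], [-0.001, 1.0, -0.001], [0.001, -0.001, -1.0]]
contact_force: [0.3, 0.4, -1.4]
opening: 0.102
grip_force: 59.5
```

>>> send_rows(increments=[{"tx":0,"ty":0.06,"tz":0,"ax":0,"ay":0,"az":8.5,"claw":0},{"tx":0,"ty":0.06,"tz":0,"ax":0,"ay":0,"az":8.5,"claw":0},{"tx":0,"ty":0.06,"tz":0,"ax":0,"ay":0,"az":8.5,"claw":0},{"tx":0,"ty":0,"tz":0,"ax":0,"ay":0,"az":0,"claw":0}])

```text
t: 19.85
tool_pos: [535.7, 101.6, 76.7]
ee_rot: [[-0.903, 0.431, -0.002], [0.431, 0.903, -0.001], [0.001, -0.002, -1.0]]
contact_force: [-0.2, 0.2, -1.5]
opening: 0.101
grip_force: 59.3
```

>>> send_rows(increments=[{"tx":-0.01,"ty":0.06,"tz":0,"ax":0,"ay":0,"az":8.5,"claw":0},{"tx":-0.01,"ty":0.06,"tz":0,"ax":0,"ay":0,"az":8.5,"claw":0},{"tx":0,"ty":0,"tz":0,"ax":0,"ay":0,"az":0,"claw":0}])

```text
t: 20.15
tool_pos: [536.5, 102.5, 76.8]
ee_rot: [[-0.74, 0.673, -0.002], [0.673, 0.74, -0.001], [0.0, -0.002, -1.0]]
contact_force: [-0.6, 0.7, -2.0]
opening: 0.105
grip_force: 59.3
```

>>> send_rows(increments=[{"tx":-0.005,"ty":0.06,"tz":0,"ax":0,"ay":0,"az":8.5,"claw":0},{"tx":-0.005,"ty":0.06,"tz":0,"ax":0,"ay":0,"az":8.5,"claw":0},{"tx":0,"ty":0,"tz":0,"ax":0,"ay":0,"az":0,"claw":0}])

```text
t: 20.45
tool_pos: [537.5, 103.2, 76.8]
ee_rot: [[-0.513, 0.859, -0.002], [0.859, 0.513, -0.001], [-0.0, -0.002, -1.0]]
contact_force: [0.6, -0.4, -2.0]
opening: 0.103
grip_force: 59.3
```

>>> send_rows(increments=[{"tx":-0.005,"ty":0.06,"tz":0,"ax":0,"ay":0,"az":8.5,"claw":0},{"tx":0,"ty":0,"tz":0,"ax":0,"ay":0,"az":0,"claw":0}])

```text
t: 20.65
tool_pos: [538.0, 103.3, 76.8]
ee_rot: [[-0.381, 0.925, -0.002], [0.925, 0.381, -0.002], [-0.001, -0.002, -1.0]]
contact_force: [0.2, -1.3, -2.2]
opening: 0.107
grip_force: 59.4
```

>>> send_rows(increments=[{"tx":-0.005,"ty":0.06,"tz":0,"ax":0,"ay":0,"az":8.5,"claw":0},{"tx":0,"ty":0,"tz":0,"ax":0,"ay":0,"az":0,"claw":0}])

```text
t: 20.85
tool_pos: [538.4, 103.3, 76.7]
ee_rot: [[-0.241, 0.971, -0.002], [0.971, 0.241, -0.002], [-0.001, -0.003, -1.0]]
contact_force: [-0.2, -1.9, -2.5]
opening: 0.104
grip_force: 59.4
```

>>> send_rows(increments=[{"tx":-0.005,"ty":0.06,"tz":0,"ax":0,"ay":0,"az":8.5,"claw":0},{"tx":0,"ty":0,"tz":0,"ax":0,"ay":0,"az":0,"claw":0}])

```text
t: 21.05
tool_pos: [539.0, 103.4, 76.7]
ee_rot: [[-0.095, 0.995, -0.002], [0.995, 0.095, -0.002], [-0.002, -0.003, -1.0]]
contact_force: [-0.8, -2.0, -2.5]
opening: 0.104
grip_force: 59.4
```

>>> send_rows(increments=[{"tx":-0.03,"ty":0.03,"tz":0,"ax":0,"ay":0,"az":5,"claw":0},{"tx":0,"ty":0,"tz":0,"ax":0,"ay":0,"az":0,"claw":0},{"tx":0,"ty":0,"tz":0,"ax":0,"ay":0,"az":0,"claw":0}])

```text
t: 21.35
tool_pos: [539.4, 103.4, 76.8]
ee_rot: [[-0.008, 1.0, -0.002], [1.0, 0.008, -0.002], [-0.002, -0.002, -1.0]]
contact_force: [-0.8, -2.4, -2.7]
opening: 0.105
grip_force: 59.3
```

>>> send_rows(increments=[{"tx":0,"ty":0.5,"tz":0,"ax":0,"ay":0,"az":0,"claw":0},{"tx":0,"ty":1,"tz":0,"ax":0,"ay":0,"az":0,"claw":0},{"tx":0,"ty":0.8,"tz":0,"ax":0,"ay":0,"az":0,"claw":0},{"tx":0,"ty":0,"tz":0,"ax":0,"ay":0,"az":0,"claw":0}])

```text
t: 21.75
tool_pos: [563.7, 103.3, 77.0]
ee_rot: [[-0.002, 1.0, -0.0], [1.0, 0.002, -0.002], [-0.002, -0.0, -1.0]]
contact_force: [2.0, -1.8, -2.3]
opening: 0.105
grip_force: 59.4
```

>>> send_rows(increments=[{"tx":-0.04,"ty":0.5,"tz":0,"ax":0,"ay":0,"az":0,"claw":0},{"tx":0,"ty":0.5,"tz":0,"ax":0,"ay":0,"az":0,"claw":0},{"tx":0,"ty":0,"tz":0,"ax":0,"ay":0,"az":0,"claw":0}])

```text
t: 22.05
tool_pos: [573.1, 103.2, 76.9]
ee_rot: [[-0.001, 1.0, -0.001], [1.0, 0.001, -0.001], [-0.001, -0.001, -1.0]]
contact_force: [0.5, -1.4, -3.1]
opening: 0.104
grip_force: 59.3
```

>>> send_rows(increments=[{"tx":0,"ty":0.6,"tz":0,"ax":0,"ay":0,"az":0,"claw":0},{"tx":0,"ty":0.6,"tz":0,"ax":0,"ay":0,"az":0,"claw":0},{"tx":0,"ty":0,"tz":0,"ax":0,"ay":0,"az":0,"claw":0}])

```text
t: 22.35
tool_pos: [585.3, 103.1, 76.9]
ee_rot: [[-0.001, 1.0, -0.001], [1.0, 0.001, -0.001], [-0.001, -0.001, -1.0]]
contact_force: [1.0, -1.8, -2.5]
opening: 0.103
grip_force: 59.3
```

>>> send_rows(increments=[{"tx":0,"ty":0.6,"tz":0,"ax":0,"ay":0,"az":0,"claw":0},{"tx":0,"ty":0.5,"tz":0,"ax":0,"ay":0,"az":0,"claw":0},{"tx":0,"ty":0,"tz":0,"ax":0,"ay":0,"az":0,"claw":0}])

```text
t: 22.65
tool_pos: [596.2, 103.1, 76.8]
ee_rot: [[-0.001, 1.0, -0.001], [1.0, 0.001, -0.001], [-0.001, -0.001, -1.0]]
contact_force: [2.0, -1.9, -1.6]
opening: 0.104
grip_force: 59.3
```

>>> send_rows(increments=[{"tx":0,"ty":0.4,"tz":0,"ax":0,"ay":0,"az":0,"claw":0},{"tx":0,"ty":0.2,"tz":0,"ax":0,"ay":0,"az":0,"claw":0},{"tx":0,"ty":0,"tz":0,"ax":0,"ay":0,"az":0,"claw":0}])

```text
t: 22.95
tool_pos: [601.7, 103.1, 76.7]
ee_rot: [[-0.001, 1.0, -0.002], [1.0, 0.001, -0.001], [-0.001, -0.002, -1.0]]
contact_force: [-1.5, -2.0, -1.9]
opening: 0.105
grip_force: 59.3
```

>>> send_rows(increments=[{"tx":0,"ty":0.2,"tz":0,"ax":0,"ay":0,"az":0,"claw":0},{"tx":0,"ty":0,"tz":0,"ax":0,"ay":0,"az":0,"claw":0}])

```text
t: 23.15
tool_pos: [603.6, 103.1, 76.7]
ee_rot: [[-0.001, 1.0, -0.002], [1.0, 0.001, -0.001], [-0.001, -0.002, -1.0]]
contact_force: [-1.2, -2.0, -2.9]
opening: 0.107
grip_force: 59.4
```

>>> send_rows(increments=[{"tx":0,"ty":0.15,"tz":0,"ax":0,"ay":0,"az":0,"claw":0},{"tx":0,"ty":0,"tz":0,"ax":0,"ay":0,"az":0,"claw":0}])

```text
t: 23.35
tool_pos: [605.0, 103.1, 76.7]
ee_rot: [[-0.001, 1.0, -0.002], [1.0, 0.001, -0.001], [-0.001, -0.002, -1.0]]
contact_force: [-2.4, -2.8, -2.0]
opening: 0.103
grip_force: 59.3
```

>>> send_rows(increments=[{"tx":0,"ty":0.1,"tz":0,"ax":0,"ay":0,"az":0,"claw":0},{"tx":0,"ty":0,"tz":0.1,"ax":0,"ay":0,"az":0,"claw":0},{"tx":0,"ty":0,"tz":0,"ax":0,"ay":0,"az":0,"claw":0}])

```text
t: 23.65
tool_pos: [606.4, 103.1, 76.1]
ee_rot: [[-0.001, 1.0, -0.001], [1.0, 0.001, -0.001], [-0.001, -0.001, -1.0]]
contact_force: [-0.7, -3.7, -0.6]
opening: 0.106
grip_force: 59.5
```

>>> send_rows(increments=[{"tx":0,"ty":0,"tz":0.1,"ax":0,"ay":0,"az":0,"claw":0},{"tx":0,"ty":0,"tz":0,"ax":0,"ay":0,"az":0,"claw":0}])

```text
t: 23.85
tool_pos: [606.4, 103.1, 75.1]
ee_rot: [[-0.001, 1.0, -0.001], [1.0, 0.001, -0.001], [-0.001, -0.001, -1.0]]
contact_force: [0.5, -3.7, -0.4]
opening: 0.103
grip_force: 59.6
```

>>> send_rows(increments=[{"tx":0,"ty":0,"tz":0.05,"ax":0,"ay":0,"az":0,"claw":0},{"tx":0,"ty":0,"tz":0,"ax":0,"ay":0,"az":0,"claw":0.2},{"tx":0,"ty":0,"tz":0,"ax":0,"ay":0,"az":0,"claw":0.3},{"tx":0,"ty":0,"tz":0,"ax":0,"ay":0,"az":0,"claw":0.45},{"tx":0,"ty":0,"tz":0,"ax":0,"ay":0,"az":0,"claw":0.45}])

```text
t: 24.35
tool_pos: [606.0, 103.5, 74.3]
ee_rot: [[-0.001, 1.0, -0.002], [1.0, 0.001, -0.001], [-0.001, -0.002, -1.0]]
contact_force: [0.9, -0.0, -0.9]
opening: 0.45
grip_force: 0.0
```

```bash
python3 - <<'E'
from h import *
s=grab_frame("side");cv2.imwrite("pics/s7.png",s);g=s.mean(2)
p=bot.read_state();T=p["tool_pos"];print(T.round(1),p["contact_force"].round(1))
u=np.round(proj("side",T)).astype(int);print(proj("side",T),"axis@nut",proj("side",[606,99.5,58]),"tang top",proj("side",[606,99.5,103]))
x,y,w,h=u[0]-25,u[1]-20,50,42
for r in range(y,y+h):print(r,"".join("T" if (c,r)==tuple(u) else " .:-=+*#%@"[9-min(9,int(g[r,c]/15))] for c in range(x,x+w)))
print(x)
E
```

```text
[606.  103.4  74.3] [-0.4  0.5  0.2]
[330.77268663 176.06023358] axis@nut [330.80235151 181.76011764] tang top [331.00764636 167.49490148]
156       #***+    +#**#+. *#########*****##******+#**
157       =**##-   *****=           =***##*****##+.   
158       -##***-.:*****=           -##**********=    
159        #*******#**#*.            #***********=    
160        =#**#**#****=             *#*#********.    
161         #*******#**-             +#*****#**#=    :
162         =******#**+.             +*********#=    +
163         :**+#****#+             -**#********-    +
164              =#***+             =##****++++=:    *
165               +***+.            =*+*#*-:---:.    #
166               +**==:            =*=+#+::::-:.    *
167               +**==:    .:.     =*=**+::::-:.     
168               +#*==:    -==:    =*=+*+::::--.     
169               ***==:    ===-    =*=+#+::::--.     
170               ***==:    ===-    +*=+*+::::-:.     
171               ***==:    +==-    **=+*+::::::.     
172               =#*==:    *==-    **=**+::::::.     
173               -**==:  
[... 652 characters left out ...]
*+===++********+++========+*+=.     
186 ..           +*++++*++*****+**+*+++=====+**=.     
187 --:. ...     =*+****+****+******+**+=====+*=:     
188 -:--:---:..  =*********+*******+*++*+====+*=-     
189 --::::::-:---=+**+*++****+******+++*+=====+==-::. 
190 -:------------***++**+*******++**++*+=====*+==--. 
191 ----==-=-==---***+++*+*+***++++++=+*+====+**==--  
192 ---------=----****++***+++=========+++====+*=-    
193 --------------*+**+++++=====+=====+=++===+=*=-    
194 --:--:-:::--:-*+*+**+++=====+=+====:.:-===+*+=    
195 :::--::-:-:-:-++**+++=======++=====-..-====*+=.   
196 ::-:---::::::-+++++=======+=========--====++*+:   
197 ---:-::-------===========+=========+=====+=+**-   
306
```

The text map shows the bolt standing upright in the fork, its tang (columns 330–333) centred between the open fingers. Now I go down to the bar nut.

>>> send_rows(increments=[{"tx":-0.4,"ty":0,"tz":0.3,"ax":0,"ay":0,"az":0,"claw":0.45},{"tx":0,"ty":0,"tz":0.8,"ax":0,"ay":0,"az":0,"claw":0.45},{"tx":0,"ty":0,"tz":0.8,"ax":0,"ay":0,"az":0,"claw":0.45},{"tx":0,"ty":0,"tz":0.35,"ax":0,"ay":0,"az":0,"claw":0.45},{"tx":0,"ty":0,"tz":0,"ax":0,"ay":0,"az":0,"claw":0.45}], grip_force=40)

```text
t: 24.9
tool_pos: [605.3, 99.1, 50.5]
ee_rot: [[-0.001, 1.0, -0.004], [1.0, 0.001, -0.002], [-0.002, -0.004, -1.0]]
contact_force: [0.3, 0.7, -0.2]
opening: 0.449
grip_force: 0.0
```

>>> send_rows(increments=[{"tx":0,"ty":0,"tz":0,"ax":0,"ay":0,"az":0,"claw":0.3},{"tx":0,"ty":0,"tz":0,"ax":0,"ay":0,"az":0,"claw":0.25},{"tx":0,"ty":0,"tz":0,"ax":0,"ay":0,"az":0,"claw":0.15},{"tx":0,"ty":0,"tz":0,"ax":0,"ay":0,"az":0,"claw":0.15},{"tx":0,"ty":0,"tz":0,"ax":0,"ay":0,"az":0,"claw":0.15}], grip_force=40)

```text
t: 25.4
tool_pos: [606.1, 99.2, 52.3]
ee_rot: [[-0.001, 1.0, -0.001], [1.0, 0.001, -0.001], [-0.001, -0.001, -1.0]]
contact_force: [-1.4, -0.7, 3.5]
opening: 0.225
grip_force: 39.9
```

>>> send_rows(increments=[{"tx":0,"ty":0,"tz":-0.05,"ax":0,"ay":0,"az":5,"claw":0.15},{"tx":0,"ty":0,"tz":0,"ax":0,"ay":0,"az":8,"claw":0.15},{"tx":0,"ty":0,"tz":0,"ax":0,"ay":0,"az":8,"claw":0.15},{"tx":0,"ty":0,"tz":0,"ax":0,"ay":0,"az":8,"claw":0.15},{"tx":0,"ty":0,"tz":0,"ax":0,"ay":0,"az":0,"claw":0.15}], grip_force=60)

```text
t: 25.9
tool_pos: [605.8, 98.9, 52.4]
ee_rot: [[0.485, 0.875, -0.002], [0.875, -0.485, -0.002], [-0.003, -0.001, -1.0]]
contact_force: [-2.7, -1.2, 3.0]
opening: 0.218
grip_force: 60.0
```

>>> send_rows(increments=[{"tx":0,"ty":0,"tz":0,"ax":0,"ay":0,"az":8,"claw":0.15},{"tx":0,"ty":0,"tz":0,"ax":0,"ay":0,"az":8,"claw":0.15},{"tx":0,"ty":0,"tz":0,"ax":0,"ay":0,"az":8,"claw":0.15},{"tx":0,"ty":0,"tz":0,"ax":0,"ay":0,"az":8,"claw":0.15},{"tx":0,"ty":0,"tz":0,"ax":0,"ay":0,"az":0,"claw":0.15}])

```text
t: 26.4
tool_pos: [605.5, 99.0, 52.5]
ee_rot: [[0.874, 0.486, -0.003], [0.486, -0.874, -0.002], [-0.003, 0.0, -1.0]]
contact_force: [-4.7, -1.5, 4.2]
opening: 0.216
grip_force: 60.2
```

```bash
python3 - <<'E'
from h import *
s=grab_frame("side");cv2.imwrite("pics/s8.png",s);g=s.mean(2)
p=bot.read_state();T=p["tool_pos"];print(T.round(1),p["contact_force"].round(1),p["moment"].round(2),p["q"].round(2),p["opening"],p["joint_torque"].round(2))
u=np.round(proj("side",T)).astype(int)
x,y,w,h=u[0]-25,u[1]-22,50,30
for r in range(y,y+h):print(r,"".join(" .:-=+*#%@"[9-min(9,int(g[r,c]/15))] for c in range(x,x+w)))
E
```

```text
[605.5  98.9  52.5] [-4.5 -0.9  4.5] [-0.23  0.85 -0.06] [ 0.1   0.42  1.33 -0.    1.39  1.16] 0.21850374596421288 [  0.42 -47.96 -33.57   0.21  -1.38   0.34]
162               *#******#*#*******+#****++*##*=    =
163               =#*********#****#**#*#********-    +
164               :##*#******#*******#**#*****==:    *
165                ##******#*#*#*************=-:.    #
166                :=*#*#********#***##******-:-:    *
167                   #*****#***=:*##*****#*+:-:.     
168                   ##*#****#+. ****##**#*-:-:.     
169                   =#******#+ .#********+:::-.     
170                   :*#*****#+-+**#******-:::-:     
171                    -+****#************+:::::.     
172                    :+********#********-::--:.     
173                    -**#********#*#***+::-:--.     
174                    -*##*+********+**==----==.     
175                    .****+++**#**+-+*++++++*=      
176                    .*#**++=*****=--=+****+=       
177              ::.:::=****+==**##*+====+++*=-       
178              =+++=++*****==*****++==+===*==:.     
179              +====++***++=+#*****+::++++*=+=-     
180             .+===+**+****=+*******-:===+*+=+-     
181             -====+***+++*=+*******===+=+**==-     
182             -+++=+******+==*******+=+==+**=-      
183             -+*+++******+=+#*****+======+*=-      
184     ......   +**********+=+*#*****======+*+=      
185  ...------- .+**********+==+*==++*===+=+=*+=.     
186 .----::--:---+**********++==+++++========**=.     
187 ----:--:--::-=***********++++*+++==++====+*=-     
188 :-::-:::-:-:--*******+*****+*+++=====+====*==     
189 ::::::-:-:::-=+****+**+*+*+*+++==+========*==-::. 
190 --------------***+++*++****+*+=====+=====+*+==--: 
191 --------=-----**+*++*****+*+++=========+=+**==--
```

>>> send_rows(increments=[{"tx":0,"ty":0,"tz":0,"ax":0,"ay":0,"az":8,"claw":0.15},{"tx":0,"ty":0,"tz":0,"ax":0,"ay":0,"az":8,"claw":0.15},{"tx":0,"ty":0,"tz":0,"ax":0,"ay":0,"az":8,"claw":0.15},{"tx":0,"ty":0,"tz":0,"ax":0,"ay":0,"az":0,"claw":0.15}], grip_force=80)

```text
t: 26.85
tool_pos: [605.4, 99.1, 52.5]
ee_rot: [[0.996, 0.089, -0.003], [0.089, -0.996, -0.002], [-0.003, 0.001, -1.0]]
contact_force: [-5.2, -0.5, 5.7]
opening: 0.213
grip_force: 79.8
```

>>> send_rows(increments=[{"tx":0,"ty":0,"tz":0,"ax":0,"ay":0,"az":6,"claw":0.15},{"tx":0,"ty":0,"tz":0,"ax":0,"ay":0,"az":6,"claw":0.15},{"tx":0,"ty":0,"tz":0,"ax":0,"ay":0,"az":0,"claw":0.15}])

```text
t: 27.15
tool_pos: [605.4, 99.3, 52.5]
ee_rot: [[0.993, -0.119, -0.003], [-0.119, -0.993, -0.001], [-0.003, 0.002, -1.0]]
contact_force: [-5.2, -0.5, 6.1]
opening: 0.211
grip_force: 79.8
```

```bash
python3 - <<'E'
from h import *
p=bot.read_state();print(p["tool_pos"].round(1),p["contact_force"].round(1),p["moment"].round(2),p["q"].round(2),p["opening"],p["joint_torque"].round(2))
E
```

```text
[605.4  99.3  52.5] [-5.2 -0.5  6.1] [ 0.01  0.92 -0.11] [ 0.1   0.42  1.33 -0.    1.39  1.79] 0.21149461082544732 [ -0.25 -47.65 -33.64  -0.13  -1.58   0.83]
```

>>> send_rows(increments=[{"tx":0,"ty":0,"tz":0,"ax":0,"ay":0,"az":6,"claw":0.15},{"tx":0,"ty":0,"tz":0,"ax":0,"ay":0,"az":4,"claw":0.15},{"tx":0,"ty":0,"tz":0,"ax":0,"ay":0,"az":0,"claw":0.15}], grip_force=100)

```text
t: 27.45
tool_pos: [605.4, 99.4, 52.6]
ee_rot: [[0.958, -0.288, -0.003], [-0.288, -0.958, -0.001], [-0.003, 0.002, -1.0]]
contact_force: [-6.0, 0.6, 5.1]
opening: 0.21
grip_force: 98.3
```

```bash
python3 - <<'E'
from h import *
p=bot.read_state();print(p["tool_pos"].round(1),p["contact_force"].round(1),p["moment"].round(2),p["q"].round(2),p["opening"],p["joint_torque"].round(2))
E
```

```text
[605.4  99.4  52.6] [-6.   0.6  5.1] [0.04 0.94 0.08] [ 0.1   0.42  1.33 -0.    1.39  1.97] 0.20996891967114423 [ -0.76 -47.55 -33.64  -0.19  -1.58   0.78]
```

>>> send_rows(increments=[{"tx":0,"ty":0,"tz":0,"ax":0,"ay":0,"az":5,"claw":0.15},{"tx":0,"ty":0,"tz":0,"ax":0,"ay":0,"az":0,"claw":0.15}], grip_force=100)

```text
t: 27.65
tool_pos: [605.4, 99.5, 52.5]
ee_rot: [[0.929, -0.371, -0.003], [-0.371, -0.929, -0.001], [-0.003, 0.002, -1.0]]
contact_force: [-5.1, -0.3, 6.0]
opening: 0.205
grip_force: 98.3
```

```bash
python3 - <<'E'
from h import *
p=bot.read_state();print(p["tool_pos"].round(1),p["contact_force"].round(1),p["moment"].round(2),p["q"].round(2),p["opening"],p["joint_torque"].round(2),p["ee_rot"].round(3)[0])
E
```

```text
[605.4  99.5  52.5] [-5.1 -0.3  6. ] [0.07 0.88 0.26] [ 0.1   0.42  1.33 -0.    1.39  2.05] 0.20523039565229717 [ -0.95 -47.62 -33.65  -0.23  -1.53   0.94] [ 0.929 -0.371 -0.003]
```

>>> send_rows(increments=[{"tx":0,"ty":0,"tz":0,"ax":0,"ay":0,"az":5,"claw":0.15},{"tx":0,"ty":0,"tz":0,"ax":0,"ay":0,"az":5,"claw":0.15},{"tx":0,"ty":0,"tz":0,"ax":0,"ay":0,"az":0,"claw":0.15}])

```text
t: 27.95
tool_pos: [605.4, 99.6, 52.5]
ee_rot: [[0.85, -0.526, -0.003], [-0.526, -0.85, -0.001], [-0.002, 0.002, -1.0]]
contact_force: [-6.0, 0.9, 4.4]
opening: 0.205
grip_force: 98.4
```

```bash
python3 - <<'E'
from h import *
p=bot.read_state();print(p["tool_pos"].round(1),p["contact_force"].round(1),p["moment"].round(2),p["q"].round(2),p["opening"],p["joint_torque"].round(2),p["ee_rot"].round(3)[0])
s=grab_frame("side");cv2.imwrite("pics/s9.png",s);g=s.mean(2)
x,y,w,h=306,160,50,30
for r in range(y,y+h):print(r,"".join(" .:-=+*#%@"[9-min(9,int(g[r,c]/15))] for c in range(x,x+w)))
E
```

```text
[605.4  99.6  52.5] [-6.   0.9  4.4] [0.21 0.78 0.38] [ 0.1   0.42  1.33 -0.    1.39  2.23] 0.2051299853558959 [ -1.3  -47.78 -33.64  -0.3   -1.4    1.14] [ 0.85  -0.526 -0.003]
160            =##++++*************###****++=++*=     
161            ***++*******#*****#***#**********=    :
162            *#*++**********###****#**********=    =
163            =*******#************************-    +
164             #******##**#*********#**+=++++=-:    *
165             =******#*******#***#*##*--------.    #
166             -##*******#****#***##**=-:::::::.    *
167              #*#***#***+*********-=--::::::-.     
168              +**#**#***-+*******+.----:::-::.     
169               #*#****#*==*****##+ ---:-:::--.     
170               =#***#****+*******- ---:::::-::     
171               =#**********#***+-  ---::-::::.     
172                ##******#******+:  =--:::::::      
173                =##******#******:  ==--:::---.     
174                  ::**********#*-..++=-==--==.     
175                     #****+++##*=--=**+++++*=      
176                     ##***+=*##*----=+***++-       
177              ::.::.:*****+=**#*======++++=-       
178              ===++++*****+=****=++=+=+==*==:.     
179              +===+*+*#***+=++++==-.:==++*===-     
180             .+===+*******+=+======::+===*++=-     
181             -+===+******#+=+++==++==++==**==-     
182             -+===+**#****+=+*+**+*+===+=**=:      
183             -+===+*+*****+=+******+++===+*=:      
184              +==+***+****+=+******+=+====*+=      
185              +++++**+++++==*******+=====+*+=.     
186 ...          +*******+++==+****+**=+=====**=.     
187 ----......   =**+*******++*****+*+======++*=:     
188 :::-:-----: .=******************+=========*=-     
189 :--:-:::-::---+*+**************+==========*==-::.
```

>>> send_rows(increments=[{"tx":0,"ty":0,"tz":0,"ax":0,"ay":0,"az":4,"claw":0.15},{"tx":0,"ty":0,"tz":0,"ax":0,"ay":0,"az":4,"claw":0.15},{"tx":0,"ty":0,"tz":0,"ax":0,"ay":0,"az":0,"claw":0.15}])

```text
t: 28.3
tool_pos: [605.5, 99.7, 52.5]
ee_rot: [[0.77, -0.639, -0.003], [-0.639, -0.77, -0.001], [-0.002, 0.003, -1.0]]
contact_force: [-4.1, 0.9, 4.9]
opening: 0.206
grip_force: 98.9
```

```bash
python3 - <<'E'
from h import *
p=bot.read_state();print(p["tool_pos"].round(1),p["contact_force"].round(1),p["moment"].round(2),p["q"].round(2),p["opening"],p["joint_torque"].round(2),p["ee_rot"].round(3)[0])
E
```

```text
[605.5  99.7  52.5] [-4.1  0.9  4.9] [0.28 0.73 0.64] [ 0.1   0.42  1.33 -0.    1.39  2.37] 0.20649714233008376 [ -1.64 -47.91 -33.62  -0.31  -1.27   1.25] [ 0.77  -0.639 -0.003]
```

>>> send_rows(increments=[{"tx":0,"ty":0,"tz":0,"ax":0,"ay":0,"az":0,"claw":0.25},{"tx":0,"ty":0,"tz":0,"ax":0,"ay":0,"az":0,"claw":0.35},{"tx":0,"ty":0,"tz":0,"ax":0,"ay":0,"az":0,"claw":0.45},{"tx":0,"ty":0,"tz":0,"ax":0,"ay":0,"az":0,"claw":0.45}], grip_force=40)

```text
t: 28.7
tool_pos: [606.1, 99.0, 52.3]
ee_rot: [[0.767, -0.642, -0.002], [-0.642, -0.767, -0.001], [-0.0, 0.002, -1.0]]
contact_force: [-0.6, -1.0, 0.0]
opening: 0.449
grip_force: 0.0
```

>>> send_rows(increments=[{"tx":0,"ty":0,"tz":-1,"ax":0,"ay":0,"az":0,"claw":0.45},{"tx":0,"ty":0,"tz":-2,"ax":0,"ay":0,"az":0,"claw":0.45},{"tx":0,"ty":0,"tz":-3,"ax":0,"ay":0,"az":0,"claw":0.45},{"tx":0,"ty":0,"tz":-4,"ax":0,"ay":0,"az":0,"claw":0.45},{"tx":0,"ty":0,"tz":-4,"ax":0,"ay":0,"az":0,"claw":0.45}])

```text
t: 29.2
tool_pos: [605.9, 99.3, 194.4]
ee_rot: [[0.767, -0.642, -0.002], [-0.642, -0.767, -0.001], [-0.0, 0.002, -1.0]]
contact_force: [-0.1, -0.1, -0.8]
opening: 0.449
grip_force: 0.0
```

```bash
python3 - <<'E'
from h import *
p=bot.read_state();print(p["tool_pos"].round(1),p["contact_force"].round(1))
s=grab_frame("side");cv2.imwrite("pics/s10.png",s);x,y,w,h=275,150,95,75
cv2.imwrite("pics/c10.png",cv2.convertScaleAbs(cv2.resize(s[y:y+h,x:x+w],None,fx=8,fy=8,interpolation=cv2.INTER_CUBIC),alpha=1.4))
E
```

```text
[605.9  99.3 194.4] [-0.1 -0.1 -0.8]
```

View pics/c10.png

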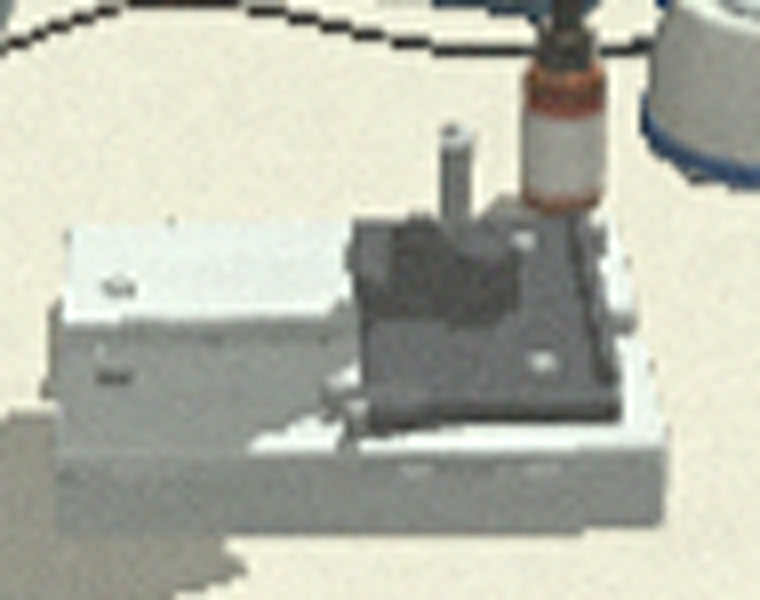

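The picture shows the bracket square with its front edge still at x≈357. The bolt stands upright in the fork with its tang at (456,175), raised about 4 mm by the tightening. The nut bar is turned and the gripper is clear, so I hand in.

```bash
python3 -c "
from workcell import bot
print(bot.close_job())"
```

```text
the job is handed in; nothing more can be done
None
```

I handed the job in at about 29 s of the 72 s allowed; no verdict came back. The last picture shows the bracket square, with the T-bolt upright in its fork. The tang rose about 4 mm and the torque climbed as the nut tightened, so the clamp looks firm. The gripper is clear, and I never touched the spare stud, bottles or label roll.

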